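Put the desk set back in order

TASK

Tidy the desk: put the stapler, the round tin and the two pads of sticky notes back, each upright into the walnut tray of the desk set that is made to its shape and size, so that it lies flat on the bottom of its tray. Leave the coffee glass and the tape dispenser standing where they are.

Things in the scene. Friction and masses are not known exactly. Their poses are not given: they have to be found in the camera images.
- stapler: Black desk stapler with a silver front plate, arm fixed shut, 36 (x) x 128 (y) x 43 mm high, 0.19 kg, lying on its base. Origin: centre of its underside; y along its length, z up. Its upper arm, 20 mm wide, spans heights 24 to 43 mm over the whole length: pinch it there, across, near the middle. The base below is 36 mm wide. Starts on the grey felt mat (top at z = 0.003).
- tin: Round grey-green tin, its lid stays on, 57 mm in diameter, 26 mm high, 0.07 kg. Origin: centre of its underside, z up. Starts on the grey felt mat (top at z = 0.003).
- large_notes: The larger, flatter pad of sticky notes, cream, a rigid block 66 x 66 x 12 mm high, 0.03 kg. Origin: centre of its underside; x, y along its sides, z up. Starts on the grey felt mat (top at z = 0.003).
- small_notes: The smaller, thicker pad of sticky notes, dark grey, a rigid block 50 x 50 x 20 mm high, 0.03 kg. Origin: centre of its underside; x, y along its sides, z up. Starts on the grey felt mat (top at z = 0.003).
- stapler_tray: Long tray of the walnut desk set, for the stapler: outside 62 (x) x 154 (y) mm, well 48 x 140 mm. Finger cut-outs down to the floor amid the walls, 56 mm wide in the long ones, 26 mm in the short ones. Fixed. Origin: centre of its underside, on the mat; x, y along its sides. Walls 7 mm thick, cork floor 6 mm and rim 14 mm above the origin.
- tin_tray: Round dish of the walnut desk set, for the round tin: outside 82 mm, well 68 mm in diameter, no cut-outs. Fixed. Origin: centre of its underside, on the mat; x, y along its sides. Walls 7 mm thick, cork floor 6 mm and rim 14 mm above the origin.
- large_notes_tray: Larger square tray of the walnut desk set, for the larger notes: outside 90 x 90 mm, well 76 x 76 mm. A finger cut-out 42 mm wide, down to the floor, in the middle of each wall. Fixed. Origin: centre of its underside, on the mat; x, y along its sides. Walls 7 mm thick, cork floor 6 mm and rim 14 mm above the origin.
- small_notes_tray: Smaller square tray of the walnut desk set, for the smaller notes: outside 74 x 74 mm, well 60 x 60 mm. A finger cut-out 34 mm wide, down to the floor, in the middle of each wall. Fixed. Origin: centre of its underside, on the mat; x, y along its sides. Walls 7 mm thick, cork floor 6 mm and rim 14 mm above the origin.
- coffee_glass: Double-walled glass with milky coffee, 78 mm in diameter, 88 mm high, stands loose on the desk to the left of the mat. Leave it standing. Origin: centre of its underside.
- tape_dispenser: Black weighted tape dispenser, 38 x 141 mm, 54 mm high, stands loose on the desk behind the mat. Leave it where it is. Origin: centre of its underside; y along its length.
Mind the look-alikes: they are no part of the job. What is shaped like the tin but orange or pink is not meant.

How it is judged:
By the outcome, as a careful person would: the job done as asked, in the order asked, and still so for the second after the job is handed in, with the robot touching nothing.
It also fails if it takes over 96 s, if anything falls off the work surface, if the arm or the gripper's body presses on something with over 40 N, if the wrist force passes 120 N, or if a joint passes its speed limit or range.

ROBOT

A 7-joint arm with a two-finger parallel gripper is mounted at the origin on a cart in front of the work surface, level with it; the furniture and walls round the work are solid. World frame = base frame: x ahead of the robot, y to its left, z up, the work surface at z = 0. Lengths are in m, angles in rad, forces in N, time in s.
With the tool pointing down it reaches from about 0.425 to 1.025 m from the base axis. Payload 3.6 kg.
Tool frame: the origin (TCP) lies midway between the tips of the shut fingers; the grasp point (between the pads) lies 19 mm behind it; z points along the fingers, y is the line along which they close (so a half turn about z gives the same grasp; the last joint's range is limited). The gripper opens to 85 mm and grips with 20 to 120 N. Pads are 22 mm wide; open, the fingers measure 114 mm over their backs; the gripper's body (76 mm by 85 mm) begins 54 mm behind the grasp point. The pads swing forward as they close: fully open they stand 13 mm farther back than shut.
Start: joints at [1.133, 0.591, 0.048, 1.609, -0.033, 0.943, -0.034], TCP at [0.245, -0.682, 0.231] pointing down, gripper open.
Joint ranges: [-2.69, 2.69], [-0.47, 2.24], [-1.27, 1.36], [0.19, 2.51], [-1.53, 4.68], [0.08, 2.07], [-3.09, 3.09]. Speed limits (rad/s): [2.57, 2.57, 3.14, 3.14, 3.14, 3.14, 3.14].

INTERFACE

Orientations are given as a 3x3 rotation matrix whose columns are the frame's x, y, z axes.
In Python, from plant import arm gives the robot as it stands. The module is installed in compiled form; this text tells all that it offers.
- The arm moves only by the tool move_arm, never from a script. Its argument "plan" is a list of rows, each an object of numbers: "dx", "dy", "dz": the shift along the tool's x, y, z in units of 0.8 m (1.0 is 0.8 m); "wx", "wy", "wz": the turn, a rotation vector about the tool's x, y, z in units of pi/2 rad (1.0 is pi/2 rad); "claw": the opening, from 0 (shut) to 1 (fully open). A call has exactly 10 rows; each row shifts and turns the commanded pose from where the row before left it, along the tool's axes as they then stand; what a row does not reach is not made up. A row lasts 1/10 s, in which the tool goes at most 50 mm and 8.59 degrees, less where a joint would pass 70% of its speed; a pose out of reach is approached as far as the arm can. A call with a number of a shift or a turn outside -1 to 1 is refused whole. A call with a gripper value outside its range is refused whole. The fingers move at their own pace and stop on an object; "grip_force" is the grip in N (left out, the last holds). Time passes only in rows, so rows that do not move let the fingers close, or fill a call up. It gives the time, the measured TCP pose, the force, the opening and the grip force at its end, in the units of the state.
- arm.observe(): the state, without advancing time (a new reading comes with each control period).
- arm.camera(name): name is "scene" or "side" or "wrist"; returns the picture (420x560x3 uint8, blue, green, red); there is no depth.
- arm.camera_info(name): a dict with "fx", "fy", "cx", "cy" (pixels), "R" (3x3) and "t" (3): a world point X has camera coordinates R X + t. Camera axes: x right, y down, z forward; pixel columns grow to the right and rows downward; lengths in m; the calibration is good to about 2 mm. A picture is of the moment at which its call begins: read the wrist's pose just before it. camera_info takes no time and is no camera call; for the wrist camera it gives the pose at the moment of the call.
- arm.sign_off(): hands the job in; it is judged then, once.
The state is a dict: "time_s": time; "q": joint angles; "qd": joint speeds; "effort": joint torques, N m; "position": TCP position; "tcp_rot": TCP orientation; "wrist_force": force on the tool from outside, world axes, zero at the start; "wrist_torque": the same for the moment, N m; "finger_gap": opening from 0.0 (shut) to 1.0 (fully open); "grip_force": force on a finger pad.
Only numpy, scipy, OpenCV 4.12 (cv2) and the standard library are available. Lean on these libraries where they do the work, as an engineer would, in place of code of your own. Each camera call takes 0.05 s, during which the arm holds its last target. There are 200 camera calls.

## Working session

There is one attempt and no reset: what is moved stays moved. The work goes in short steps, Python scripts to look and compute and a tool call to move; the robot and the scene stay as the last step left them, time stands still between calls to the robot, and variables do not carry over. Pictures are saved under pics/ and viewed, at most 14 in all, crops included, and the job is handed in when it is done.

Besides the shell and the picture viewer there is one more tool, called after ">>>" in YAML: its name, and indented under it one key for each argument. move_arm: Moves the arm, as the interface text tells. Its arguments: {"type":"object","properties":{"plan":{"type":"array","items":{"type":"object","properties":{"dx":{"type":"number","minimum":-1,"maximum":1},"dy":{"type":"number","minimum":-1,"maximum":1},"dz":{"type":"number","minimum":-1,"maximum":1},"wx":{"type":"number","minimum":-1,"maximum":1},"wy":{"type":"number","minimum":-1,"maximum":1},"wz":{"type":"number","minimum":-1,"maximum":1},"claw":{"type":"number"}}}},"grip_force":{"type":"number"}},"required":["plan"]}

```bash
mkdir -p pics; cat > h.py <<'E'
import numpy as np, cv2
from plant import arm
def ray(name,uv,z,info=None):
    c=info or arm.camera_info(name); R=np.array(c["R"]);t=np.array(c["t"])
    uv=np.atleast_2d(np.asarray(uv,float))
    d=np.c_[(uv[:,0]-c["cx"])/c["fx"],(uv[:,1]-c["cy"])/c["fy"],np.ones(len(uv))]@R
    o=-R.T@t
    return o+d*((z-o[2])/d[:,2])[:,None]
def proj(name,X,info=None):
    c=info or arm.camera_info(name); p=np.atleast_2d(X)@np.array(c["R"]).T+np.array(c["t"])
    return np.c_[p[:,0]/p[:,2]*c["fx"]+c["cx"],p[:,1]/p[:,2]*c["fy"]+c["cy"]]
E
python3 - <<'E'
from h import *
s=arm.observe();print(s["time_s"],s["position"],s["tcp_rot"])
for n in("scene","side"):
    im=arm.camera(n);cv2.imwrite(f"pics/{n}0.png",im)
    c=arm.camera_info(n);R=np.array(c["R"]);print(n,-R.T@np.array(c["t"]),R[2],c["fx"])
E
```

```text
0.0 [ 0.24478932 -0.68152645  0.23015123] [[ 9.41097748e-01  3.38133510e-01 -8.71117154e-04]
 [ 3.38134612e-01 -9.41095455e-01  2.08061177e-03]
 [-1.16279834e-04 -2.25261391e-03 -9.99997456e-01]]
scene [-0.04059858  0.44098573  0.81162594] [ 0.59601086 -0.41243978 -0.68895898] 403.2896794044964
side [ 0.45814842 -1.00011871  0.7404551 ] [ 0.12516473  0.79692456 -0.59096957] 480.2206447432873
```

View pics/scene0.png

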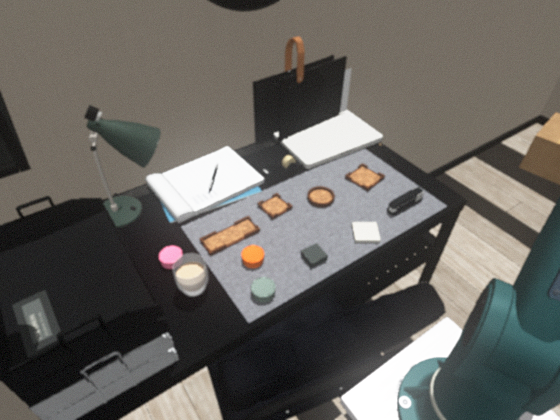

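View pics/side0.png

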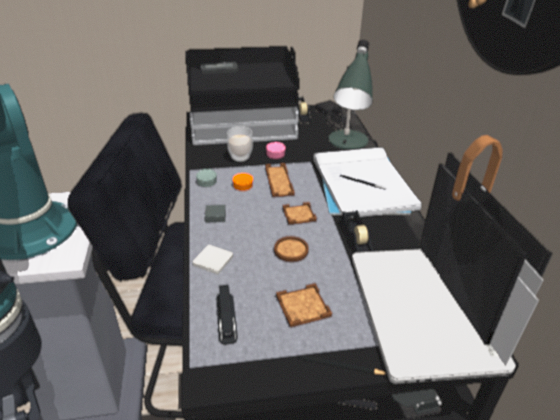

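The scene picture shows:
- **Objects:** stapler (406,200), cream notes (367,232), dark notes (314,255), grey-green tin (263,290).
- **Trays:** stapler tray (230,235), small tray (275,206), round dish (321,197), large tray (365,177).
- **Leave alone:** the glass is at (190,275) and the tape dispenser is near (288,160), behind the mat.

Tin candidates in the scene view are grey-green (263,290), orange (253,257) and pink (171,257); I choose the grey-green one. For the pads, cream (367,232) is the large one and dark (314,255) the small one; the white open book and paper are not pads.

```bash
cat > m.py <<'E'
from h import *
def blob(im,seed,kind,rad=45):
    hsv=cv2.cvtColor(im,cv2.COLOR_BGR2HSV);H,S,V=[hsv[...,i].astype(int) for i in range(3)]
    m={"tray":(S>90)&(H<25),"tin":(S>35)&(H>55)&(H<100),"cream":(V>165)&(S<80),"dark":V<62}[kind]
    w=np.zeros(m.shape,np.uint8);cv2.circle(w,seed,rad,1,-1)
    m=(m&(w>0)).astype(np.uint8)
    m=cv2.morphologyEx(m,cv2.MORPH_CLOSE,np.ones((3,3)))
    cs,_=cv2.findContours(m,cv2.RETR_EXTERNAL,cv2.CHAIN_APPROX_NONE)
    c=max(cs,key=cv2.contourArea);return c[:,0,:]
def rect(P):
    P=P[:,:2]; (c,wh,a)=cv2.minAreaRect((P*1000).astype(np.float32));return np.round(c,1),np.round(wh,1),round(a,1)
E
python3 - <<'E'
from m import *
seeds={"stapler":((406,200),(227,315),"dark",.015),"large":((367,232),(213,258),"cream",.013),"small":((314,255),(215,213),"dark",.018),"tin":((263,290),(206,178),"tin",.022),
"Tst":((230,235),(279,180),"tray",.015),"Tsm":((275,206),(299,213),"tray",.015),"Ttin":((321,197),(291,249),"tray",.015),"Tl":((365,177),(303,304),"tray",.015)}
for i,n in enumerate(("scene","side")):
    im=cv2.imread(f"pics/{n}0.png")
    for k,v in seeds.items():
        c=blob(im,v[i],v[2],{"stapler":34,"tin":16,"Tst":36,"large":24,"small":18}.get(k,34)); print(n,k,*rect(ray(n,c,v[3])),len(c))
    cv2.imwrite(f"pics/{n}c.png",cv2.resize(im[130:330,150:450] if i==0 else im[150:350,150:380],None,fx=2.6,fy=2.6,interpolation=cv2.INTER_CUBIC))
print(ray("scene",[[185,215],[445,215],[250,313],[340,150]],.003))
c=arm.camera_info("wrist");s=arm.observe()
R=np.array(c["R"]);print("wristcam in tool",np.array(s["tcp_rot"]).T@(-R.T@np.array(c["t"])-s["position"]),R@np.array(s["tcp_rot"]),c["fx"])
E
```

```text
scene stapler [ 505.1 -484. ] [ 63.3 174.6] 89.4 101
scene large [ 451.5 -188.4] [161.5 129.4] 89.4 180
scene small [440.7  14.4] [34.5 11. ] 12.5 27
scene tin [410.5 160.5] [0. 0.] 0.0 1
scene Tst [636.2 128.3] [150.4  64.3] 89.6 122
scene Tsm [663.6 -33.8] [73. 70.] 4.4 68
scene Ttin [ 623.4 -172. ] [72.5 76.2] 40.2 60
scene Tl [ 615.7 -341.8] [86.4 91. ] 10.6 74
side stapler [ 457.3 -346.9] [ 30.8 148.5] 0.7 133
side large [ 440.7 -175.5] [103.2 161.7] 2.4 138Traceback (most recent call last):
  File "<stdin>", line 7, in <module>
  File "m.py", line 9, in blob
    c=max(cs,key=cv2.contourArea);return c[:,0,:]
ValueError: max() iterable argument is empty
```

View pics/scenec.png

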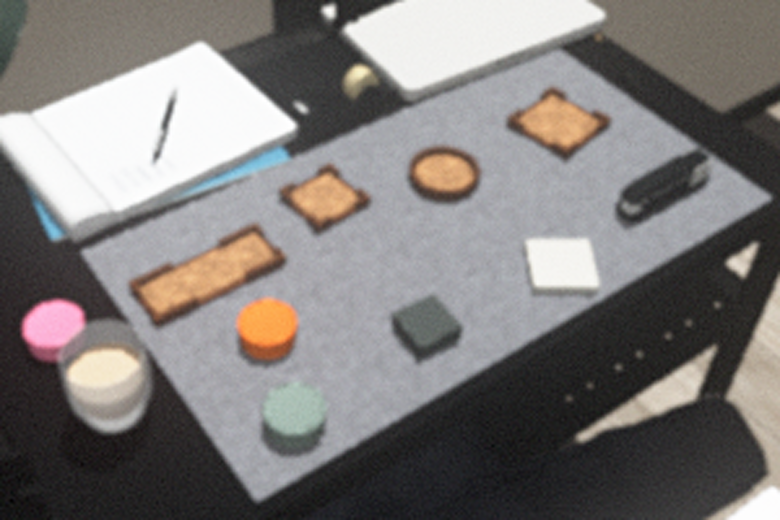

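```bash
python3 - <<'E'
from m import *
for i,n in enumerate(("scene","side")):
    im=cv2.imread(f"pics/{n}0.png");hsv=cv2.cvtColor(im,cv2.COLOR_BGR2HSV)
    S=[(406,200),(367,232),(314,255),(263,290),(255,230)] if i==0 else [(227,315),(213,258),(215,213),(206,178),(200,230)]
    for u,v in S: print(n,(u,v),hsv[v,u],ray(n,(u,v),.015)[0].round(3))
    if i:
        for k,sd in {"Tst":(279,180),"Tsm":(299,213),"Ttin":(291,249),"Tl":(303,304)}.items(): print(k,*rect(ray(n,blob(im,sd,"tray",34 if k!="Tst" else 20),.015)))
c=arm.camera_info("wrist");s=arm.observe()
R=np.array(c["R"]);print("wristcam in tool",np.array(s["tcp_rot"]).T@(-R.T@np.array(c["t"])-s["position"]),(R@np.array(s["tcp_rot"])).round(3),c["fx"],c["cx"],c["cy"])
E
```

```text
scene (406, 200) [150   5  52] [ 0.467 -0.367  0.015]
scene (367, 232) [ 24   5 245] [ 0.437 -0.183  0.015]
scene (314, 255) [ 81  17 104] [ 0.454 -0.014  0.015]
scene (263, 290) [ 77  26 188] [0.437 0.152 0.015]
scene (255, 230) [ 11 119 118] [0.613 0.064 0.015]
side (227, 315) [110  13  60] [ 0.46  -0.354  0.015]
side (213, 258) [ 15   6 237] [ 0.439 -0.183  0.015]
side (215, 213) [ 79  19 107] [ 0.451 -0.013  0.015]
side (206, 178) [ 78  29 173] [0.433 0.155 0.015]
side (200, 230) [117  15 169] [ 0.412 -0.077  0.015]
Tst [633.8 125.9] [ 59.4 166.7] 0.7
Tsm [661.5 -39.8] [73.5 78.6] 2.6
Ttin [ 617.7 -172.8] [80.9 76.9] 82.2
Tl [ 613.7 -345.4] [89.3 93.6] 10.4
wristcam in tool [ 6.85236984e-02  2.75710091e-06 -1.42783738e-01] [[ 0.     1.     0.001]
 [-0.963  0.001 -0.268]
 [-0.268 -0.001  0.963]] 304.9106791281137 271.7632235551313 204.34011766952165
```

```bash
cat >> h.py <<'E'
from scipy.spatial.transform import Rotation as Ro, Slerp
import sys
def Rd(yaw):  # tool down, tool x at world yaw (deg)
    y=np.radians(yaw);return np.array([[np.cos(y),np.sin(y),0],[np.sin(y),-np.cos(y),0],[0,0,-1.]])
def st():
    s=arm.observe();R=np.array(s["tcp_rot"]);print("t",round(s["time_s"],2),"p",np.round(s["position"],4),"yaw",round(np.degrees(np.arctan2(R[1,0],R[0,0])),2),"tilt",np.round(R[:2,2],4),"gap",round(s["finger_gap"],3),"F",np.round(s["wrist_force"],1),"q",np.round(s["q"],2));return np.array(s["position"]),R
def rows(way,p=None,R=None):
    """way: list of (pos,yaw,n)"""
    if p is None: p,R=st()
    for P,yaw,n in way:
        P=np.array(P,float);R1=Rd(yaw);sl=Slerp([0,1],Ro.from_matrix([R,R1]));Rp=R;print("->",P,yaw,n)
        for k in range(n):
            d=Rp.T@(P-p)/n/.8; Rn=sl((k+1)/n).as_matrix(); w=Ro.from_matrix(Rp.T@Rn).as_rotvec()/(np.pi/2)
            print("dx %.3f dy %.3f dz %.3f wx %.4f wy %.4f wz %.4f"%(*d,*w)); Rp=Rn
        p,R=P,R1
E
python3 - <<'E'
from h import *
rows([((.462,-.36,.2),90,10)])
E
```

```text
t 0.1 p [ 0.2448 -0.6816  0.2302] yaw 19.76 tilt [-0.0008  0.0019] gap 1.001 F [ 0.4  0.1 -0.7] q [ 1.13  0.59  0.05  1.61 -0.03  0.94 -0.03]
-> [ 0.462 -0.36   0.2  ] 90 10
dx 0.039 dy -0.029 dz 0.004 wx -0.0001 wy -0.0001 wz -0.0780
dx 0.042 dy -0.024 dz 0.004 wx -0.0001 wy -0.0001 wz -0.0780
dx 0.045 dy -0.018 dz 0.004 wx -0.0001 wy -0.0001 wz -0.0780
dx 0.047 dy -0.013 dz 0.004 wx -0.0001 wy -0.0001 wz -0.0780
dx 0.048 dy -0.007 dz 0.004 wx -0.0001 wy -0.0001 wz -0.0780
dx 0.048 dy -0.001 dz 0.004 wx -0.0001 wy -0.0001 wz -0.0780
dx 0.048 dy 0.005 dz 0.004 wx -0.0001 wy -0.0001 wz -0.0780
dx 0.047 dy 0.011 dz 0.004 wx -0.0001 wy -0.0001 wz -0.0780
dx 0.046 dy 0.017 dz 0.004 wx -0.0001 wy -0.0001 wz -0.0780
dx 0.043 dy 0.022 dz 0.004 wx -0.0001 wy -0.0001 wz -0.0780
```

>>> move_arm:
  plan:
    - {"dx": 0.039, "dy": -0.029, "dz": 0.004, "wz": -0.078, "claw": 1}
    - {"dx": 0.042, "dy": -0.024, "dz": 0.004, "wz": -0.078, "claw": 1}
    - {"dx": 0.045, "dy": -0.018, "dz": 0.004, "wz": -0.078, "claw": 1}
    - {"dx": 0.047, "dy": -0.013, "dz": 0.004, "wz": -0.078, "claw": 1}
    - {"dx": 0.048, "dy": -0.007, "dz": 0.004, "wz": -0.078, "claw": 1}
    - {"dx": 0.048, "dy": -0.001, "dz": 0.004, "wz": -0.078, "claw": 1}
    - {"dx": 0.048, "dy": 0.005, "dz": 0.004, "wz": -0.078, "claw": 1}
    - {"dx": 0.047, "dy": 0.011, "dz": 0.004, "wz": -0.078, "claw": 1}
    - {"dx": 0.046, "dy": 0.017, "dz": 0.004, "wz": -0.078, "claw": 1}
    - {"dx": 0.043, "dy": 0.022, "dz": 0.004, "wz": -0.078, "claw": 1}

```text
validation failed for argument at $.pl...
```

```bash
cat > w.py <<'E'
from m import *
import pickle
def shot(tag):
    arm.camera("wrist"); st(); c=arm.camera_info("wrist"); im=arm.camera("wrist")
    cv2.imwrite(f"pics/{tag}.png",im); pickle.dump((im,c),open(f"pics/{tag}.pkl","wb")); return im,c
E
python3 - <<'E'
from w import *
shot("w1")
E
```

```text
t 0.15 p [ 0.2448 -0.6817  0.2304] yaw 19.76 tilt [-0.0007  0.0016] gap 0.999 F [-0.1  0.2 -0.3] q [ 1.13  0.59  0.05  1.61 -0.03  0.94 -0.03]
```

View pics/w1.png

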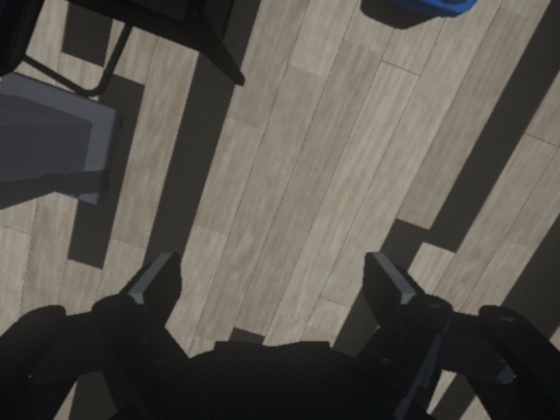

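The picture shows only the floor beside the desk, with the fingers at (160,290) and (390,290). The move was refused at validation, so I'll resend it with every field given.

>>> move_arm:
  plan:
    - {"dx": 0.039, "dy": -0.029, "dz": 0.004, "wx": 0.0, "wy": 0.0, "wz": -0.078, "claw": 1.0}
    - {"dx": 0.042, "dy": -0.024, "dz": 0.004, "wx": 0.0, "wy": 0.0, "wz": -0.078, "claw": 1.0}
    - {"dx": 0.045, "dy": -0.018, "dz": 0.004, "wx": 0.0, "wy": 0.0, "wz": -0.078, "claw": 1.0}
    - {"dx": 0.047, "dy": -0.013, "dz": 0.004, "wx": 0.0, "wy": 0.0, "wz": -0.078, "claw": 1.0}
    - {"dx": 0.048, "dy": -0.007, "dz": 0.004, "wx": 0.0, "wy": 0.0, "wz": -0.078, "claw": 1.0}
    - {"dx": 0.048, "dy": -0.001, "dz": 0.004, "wx": 0.0, "wy": 0.0, "wz": -0.078, "claw": 1.0}
    - {"dx": 0.048, "dy": 0.005, "dz": 0.004, "wx": 0.0, "wy": 0.0, "wz": -0.078, "claw": 1.0}
    - {"dx": 0.047, "dy": 0.011, "dz": 0.004, "wx": 0.0, "wy": 0.0, "wz": -0.078, "claw": 1.0}
    - {"dx": 0.046, "dy": 0.017, "dz": 0.004, "wx": 0.0, "wy": 0.0, "wz": -0.078, "claw": 1.0}
    - {"dx": 0.043, "dy": 0.022, "dz": 0.004, "wx": 0.0, "wy": 0.0, "wz": -0.078, "claw": 1.0}
  grip_force: 40

```text
time_s: 1.2
position: [0.4624, -0.3596, 0.1992]
tcp_rot: [[-0.004, 1.0, -0.0], [1.0, 0.004, -0.0], [-0.0, -0.0, -1.0]]
wrist_force: [0.9, 0.5, 0.1]
finger_gap: 0.994
grip_force: 0.0
```

```bash
python3 - <<'E'
from w import *
shot("w2")
E
```

```text
t 1.25 p [ 0.4676 -0.3515  0.1991] yaw 91.01 tilt [0.0037 0.0055] gap 1.002 F [ 3.1  4.4 -0.2] q [ 0.8   0.47 -0.32  1.95  0.2   0.75  0.39]
```

View pics/w2.png

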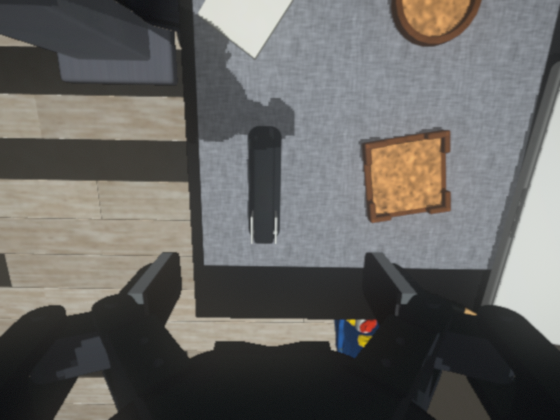

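The picture shows the stapler centred at (264,185), nearly upright in the image, with the large tray at (408,175). The cream pad's corner is at (250,50). I'll measure from a settled picture.

```bash
cat >> w.py <<'E'
def meas(im,c,poly_or_box,fn,z):
    x0,y0,x1,y1=poly_or_box
    g=cv2.GaussianBlur(im,(3,3),0);hsv=cv2.cvtColor(g,cv2.COLOR_BGR2HSV).astype(int)
    m=fn(hsv[...,0],hsv[...,1],hsv[...,2]);k=np.zeros(m.shape,np.uint8);k[y0:y1,x0:x1]=m[y0:y1,x0:x1]
    k=cv2.morphologyEx(k,cv2.MORPH_OPEN,np.ones((3,3)))
    cs,_=cv2.findContours(k,cv2.RETR_EXTERNAL,cv2.CHAIN_APPROX_NONE);cs=max(cs,key=cv2.contourArea)[:,0,:]
    print(" px",cs.min(0),cs.max(0),"world",*rect(ray("wrist",cs,z,c)));return cs
tray=lambda H,S,V:(S>80)&((H<25)|(H>170))
dark=lambda H,S,V:(V<60)
E
python3 - <<'E'
from w import *
im,c=shot("w3")
hsv=cv2.cvtColor(im,cv2.COLOR_BGR2HSV)
print([tuple(hsv[185,u]) for u in (235,244,252,258,264,272,278,290)])
cs=meas(im,c,(235,139,300,265),lambda H,S,V:(V<75)|(V>190),.015)
meas(im,c,(235,139,300,265),lambda H,S,V:(V<75)|(V>190),.03)
meas(im,c,(340,110,480,240),tray,.014)
E
```

```text
t 1.35 p [ 0.4639 -0.3575  0.1992] yaw 90.31 tilt [0.0009 0.0018] gap 0.999 F [-0.1 -0.4  0.3] q [ 0.81  0.47 -0.31  1.95  0.2   0.75  0.39]
[(np.uint8(106), np.uint8(18), np.uint8(158)), (np.uint8(105), np.uint8(17), np.uint8(148)), (np.uint8(102), np.uint8(18), np.uint8(72)), (np.uint8(108), np.uint8(22), np.uint8(58)), (np.uint8(98), np.uint8(16), np.uint8(62)), (np.uint8(105), np.uint8(24), np.uint8(65)), (np.uint8(102), np.uint8(21), np.uint8(62)), (np.uint8(109), np.uint8(19), np.uint8(148))]
 px [251 139] [282 237] world [ 459.3 -363.5] [ 33.5 110.1] 0.5
 px [251 139] [282 237] world [ 459.5 -360.2] [ 31.9 105.1] 0.5
 px [368 124] [454 215] world [ 615.6 -341.5] [91.1 89.2] 10.2
```

>>> move_arm:
  plan:
    - {"dx": 0.005, "dy": -0.0015, "dz": 0.02, "wx": 0.0, "wy": 0.0, "wz": 0.0, "claw": 0.8}
    - {"dx": 0.005, "dy": -0.0015, "dz": 0.03, "wx": 0.0, "wy": 0.0, "wz": 0.0, "claw": 0.8}
    - {"dx": 0.0, "dy": 0.0, "dz": 0.035, "wx": 0.0, "wy": 0.0, "wz": 0.0, "claw": 0.8}
    - {"dx": 0.0, "dy": 0.0, "dz": 0.035, "wx": 0.0, "wy": 0.0, "wz": 0.0, "claw": 0.8}
    - {"dx": 0.0, "dy": 0.0, "dz": 0.035, "wx": 0.0, "wy": 0.0, "wz": 0.0, "claw": 0.8}
    - {"dx": 0.0, "dy": 0.0, "dz": 0.03, "wx": 0.0, "wy": 0.0, "wz": 0.0, "claw": 0.8}
    - {"dx": 0.0, "dy": 0.0, "dz": 0.02, "wx": 0.0, "wy": 0.0, "wz": 0.0, "claw": 0.8}
    - {"dx": 0.0, "dy": 0.0, "dz": 0.0075, "wx": 0.0, "wy": 0.0, "wz": 0.0, "claw": 0.8}
    - {"dx": 0.0, "dy": 0.0, "dz": 0.0, "wx": 0.0, "wy": 0.0, "wz": 0.0, "claw": 0.8}
    - {"dx": 0.0, "dy": 0.0, "dz": 0.0, "wx": 0.0, "wy": 0.0, "wz": 0.0, "claw": 0.8}
  grip_force: 40

```text
time_s: 2.4
position: [0.4594, -0.354, 0.0299]
tcp_rot: [[0.002, 1.0, 0.001], [1.0, -0.002, -0.001], [-0.001, 0.001, -1.0]]
wrist_force: [-0.4, 0.5, 0.1]
finger_gap: 0.801
grip_force: 0.0
```

```bash
python3 - <<'E'
from w import *
im,c=shot("w4")
E
```

```text
t 2.45 p [ 0.4597 -0.3539  0.0302] yaw 89.9 tilt [ 0.0013 -0.0013] gap 0.8 F [-0.3  0.6  0.2] q [ 0.72  0.71 -0.19  2.05  0.32  0.41  0.27]
```

View pics/w4.png

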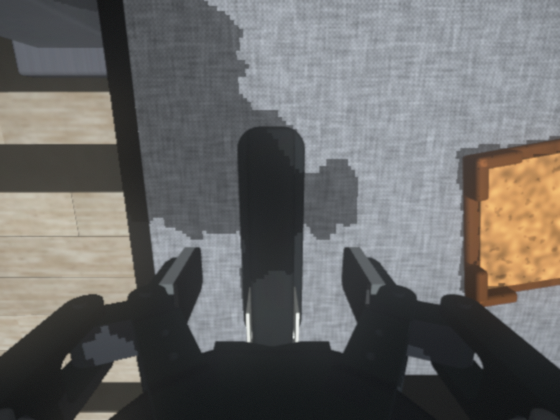

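The fingers straddle the stapler; its far end is at (271,127) and the near end is hidden below (270,340).

```bash
python3 - <<'E'
from w import *
im,c=pickle.load(open("pics/w4.pkl","rb"))
for z in(.003,.027,.046): print(z,ray("wrist",[[271,127],[239,200],[305,200],[246,335],[299,335]],z,c).round(4).tolist())
print(proj("wrist",[[.4597,-.354,.046],[.4597,-.354,.03]],c))
E
```

```text
0.003 [[0.46, -0.2896, 0.003], [0.4415, -0.3303, 0.003], [0.4795, -0.3304, 0.003], [0.4433, -0.4221, 0.003], [0.4781, -0.4221, 0.003]]
0.027 [[0.46, -0.289, 0.027], [0.4441, -0.324, 0.027], [0.4768, -0.3241, 0.027], [0.4457, -0.4028, 0.027], [0.4756, -0.4028, 0.027]]
0.046 [[0.4601, -0.2886, 0.046], [0.4462, -0.319, 0.046], [0.4746, -0.319, 0.046], [0.4476, -0.3875, 0.046], [0.4736, -0.3876, 0.046]]
[[270.51977521 273.33711774]
 [270.59715384 258.12028562]]
```

>>> move_arm:
  plan:
    - {"dx": 0.0, "dy": 0.001, "dz": 0.0, "wx": 0.0, "wy": 0.0, "wz": 0.0, "claw": 0.0}
    - {"dx": 0.0, "dy": 0.0, "dz": 0.0, "wx": 0.0, "wy": 0.0, "wz": 0.0, "claw": 0.0}
    - {"dx": 0.0, "dy": 0.0, "dz": 0.0, "wx": 0.0, "wy": 0.0, "wz": 0.0, "claw": 0.0}
    - {"dx": 0.0, "dy": 0.0, "dz": 0.0, "wx": 0.0, "wy": 0.0, "wz": 0.0, "claw": 0.0}
    - {"dx": 0.0, "dy": 0.0, "dz": 0.0, "wx": 0.0, "wy": 0.0, "wz": 0.0, "claw": 0.0}
    - {"dx": 0.0, "dy": 0.0, "dz": 0.0, "wx": 0.0, "wy": 0.0, "wz": 0.0, "claw": 0.0}
    - {"dx": 0.0, "dy": 0.0, "dz": 0.0, "wx": 0.0, "wy": 0.0, "wz": 0.0, "claw": 0.0}
    - {"dx": 0.0, "dy": 0.0, "dz": 0.0, "wx": 0.0, "wy": 0.0, "wz": 0.0, "claw": 0.0}
    - {"dx": 0.0, "dy": 0.0, "dz": 0.0, "wx": 0.0, "wy": 0.0, "wz": 0.0, "claw": 0.0}
    - {"dx": 0.0, "dy": 0.0, "dz": 0.0, "wx": 0.0, "wy": 0.0, "wz": 0.0, "claw": 0.0}
  grip_force: 50

```text
time_s: 3.5
position: [0.4602, -0.353, 0.0298]
tcp_rot: [[0.0, 1.0, -0.0], [1.0, -0.0, -0.0], [-0.0, -0.0, -1.0]]
wrist_force: [-1.5, 0.4, 5.0]
finger_gap: 0.228
grip_force: 49.9
```

```bash
python3 - <<'E'
from h import *
p,R=st(); rows([((.460,-.353,.11),90,3),((.60,.0,.14),90,9),((.635,.1,.14),90,5)],p,R)
E
```

```text
t 3.5 p [ 0.4602 -0.353   0.0298] yaw 89.98 tilt [-0.0001 -0.0004] gap 0.228 F [-1.5  0.4  5. ] q [ 0.71  0.71 -0.19  2.05  0.32  0.41  0.27]
-> [ 0.46  -0.353  0.11 ] 90 3
dx -0.000 dy -0.000 dz -0.033 wx -0.0000 wy 0.0001 wz -0.0001
dx -0.000 dy -0.000 dz -0.033 wx -0.0000 wy 0.0001 wz -0.0001
dx -0.000 dy -0.000 dz -0.033 wx -0.0000 wy 0.0001 wz -0.0001
-> [0.6  0.   0.14] 90 9
dx 0.049 dy 0.019 dz -0.004 wx 0.0000 wy 0.0000 wz -0.0000
dx 0.049 dy 0.019 dz -0.004 wx 0.0000 wy 0.0000 wz 0.0000
dx 0.049 dy 0.019 dz -0.004 wx 0.0000 wy 0.0000 wz 0.0000
dx 0.049 dy 0.019 dz -0.004 wx 0.0000 wy 0.0000 wz 0.0000
dx 0.049 dy 0.019 dz -0.004 wx 0.0000 wy 0.0000 wz 0.0000
dx 0.049 dy 0.019 dz -0.004 wx 0.0000 wy 0.0000 wz 0.0000
dx 0.049 dy 0.019 dz -0.004 wx 0.0000 wy 0.0000 wz 0.0000
dx 0.049 dy 0.019 dz -0.004 wx 0.0000 wy 0.0000 wz 0.0000
dx 0.049 dy 0.019 dz -0.004 wx 0.0000 wy 0.0000 wz 0.0000
-> [0.635 0.1   0.14 ] 90 5
dx 0.025 dy 0.009 dz 0.000 wx 0.0000 wy 0.0000 wz -0.0000
dx 0.025 dy 0.009 dz 0.000 wx 0.0000 wy 0.0000 wz 0.0000
dx 0.025 dy 0.009 dz 0.000 wx 0.0000 wy 0.0000 wz 0.0000
dx 0.025 dy 0.009 dz 0.000 wx 0.0000 wy 0.0000 wz 0.0000
dx 0.025 dy 0.009 dz 0.000 wx 0.0000 wy 0.0000 wz 0.0000
```

>>> move_arm:
  plan:
    - {"dx": 0.0, "dy": 0.0, "dz": -0.025, "wx": 0.0, "wy": 0.0, "wz": 0.0, "claw": 0.0}
    - {"dx": 0.0, "dy": 0.0, "dz": -0.045, "wx": 0.0, "wy": 0.0, "wz": 0.0, "claw": 0.0}
    - {"dx": 0.01, "dy": 0.005, "dz": -0.04, "wx": 0.0, "wy": 0.0, "wz": 0.0, "claw": 0.0}
    - {"dx": 0.03, "dy": 0.015, "dz": -0.02, "wx": 0.0, "wy": 0.0, "wz": 0.0, "claw": 0.0}
    - {"dx": 0.05, "dy": 0.024, "dz": 0.0, "wx": 0.0, "wy": 0.0, "wz": 0.0, "claw": 0.0}
    - {"dx": 0.05, "dy": 0.024, "dz": 0.0, "wx": 0.0, "wy": 0.0, "wz": 0.0, "claw": 0.0}
    - {"dx": 0.05, "dy": 0.024, "dz": 0.0, "wx": 0.0, "wy": 0.0, "wz": 0.0, "claw": 0.0}
    - {"dx": 0.05, "dy": 0.024, "dz": 0.0, "wx": 0.0, "wy": 0.0, "wz": 0.0, "claw": 0.0}
    - {"dx": 0.05, "dy": 0.024, "dz": 0.0, "wx": 0.0, "wy": 0.0, "wz": 0.0, "claw": 0.0}
    - {"dx": 0.05, "dy": 0.024, "dz": 0.0, "wx": 0.0, "wy": 0.0, "wz": 0.0, "claw": 0.0}

```text
time_s: 4.5
position: [0.5914, -0.0793, 0.1325]
tcp_rot: [[0.001, 1.0, -0.001], [1.0, -0.001, 0.0], [0.0, -0.001, -1.0]]
wrist_force: [1.0, -0.3, -2.2]
finger_gap: 0.227
grip_force: 49.7
```

>>> move_arm:
  plan:
    - {"dx": 0.045, "dy": 0.02, "dz": 0.0, "wx": 0.0, "wy": 0.0, "wz": 0.0, "claw": 0.0}
    - {"dx": 0.035, "dy": 0.014, "dz": 0.0, "wx": 0.0, "wy": 0.0, "wz": 0.0, "claw": 0.0}
    - {"dx": 0.02, "dy": 0.0, "dz": 0.0, "wx": 0.0, "wy": 0.0, "wz": 0.0, "claw": 0.0}
    - {"dx": 0.01, "dy": 0.0, "dz": 0.0, "wx": 0.0, "wy": 0.0, "wz": 0.0, "claw": 0.0}
    - {"dx": 0.0, "dy": 0.0, "dz": 0.0, "wx": 0.0, "wy": 0.0, "wz": 0.0, "claw": 0.0}
    - {"dx": 0.0, "dy": 0.0, "dz": 0.0, "wx": 0.0, "wy": 0.0, "wz": 0.0, "claw": 0.0}
    - {"dx": 0.0, "dy": 0.0, "dz": 0.0, "wx": 0.0, "wy": 0.0, "wz": 0.0, "claw": 0.0}
    - {"dx": 0.0, "dy": 0.0, "dz": 0.0, "wx": 0.0, "wy": 0.0, "wz": 0.0, "claw": 0.0}
    - {"dx": 0.0, "dy": 0.0, "dz": 0.0, "wx": 0.0, "wy": 0.0, "wz": 0.0, "claw": 0.0}
    - {"dx": 0.0, "dy": 0.0, "dz": 0.0, "wx": 0.0, "wy": 0.0, "wz": 0.0, "claw": 0.0}

```text
time_s: 5.5
position: [0.6188, 0.0064, 0.1333]
tcp_rot: [[0.002, 1.0, 0.0], [1.0, -0.002, -0.0], [-0.0, 0.0, -1.0]]
wrist_force: [-0.1, -0.2, -2.1]
finger_gap: 0.228
grip_force: 49.7
```

```bash
python3 - <<'E'
from w import *
im,c=shot("w5")
E
```

```text
t 5.55 p [0.6189 0.0066 0.1333] yaw 89.92 tilt [ 0. -0.] gap 0.233 F [ 0.4 -0.5 -1.9] q [ 0.09  0.59 -0.24  1.92  0.22  0.66 -0.29]
```

View pics/w5.png

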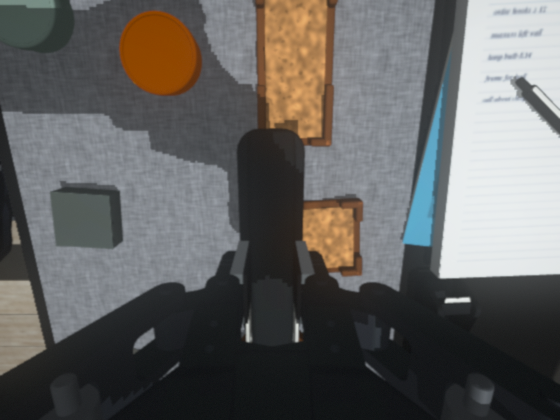

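The stapler sits unchanged in the fingers. The stapler tray's side walls run along columns 258 and 335, and its near end is at (331,145).

```bash
python3 - <<'E'
from w import *
im,c=pickle.load(open("pics/w5.pkl","rb"))
hsv=cv2.cvtColor(cv2.GaussianBlur(im,(3,3),0),cv2.COLOR_BGR2HSV).astype(int)
m=tray(hsv[...,0],hsv[...,1],hsv[...,2])
for r in (5,15,40,60,80,100,115,125,135):
    u=np.where(m[r,240:350])[0]+240; P=ray("wrist",[[u.min(),r],[u.max(),r]],.017,c); print(r,u.min(),u.max(),P[:,:2].round(4).tolist(),P[:,0].mean().round(4))
for u in (312,318,324,328): v=np.where(m[100:180,u])[0].max()+100; print(u,v,ray("wrist",(u,v),.017,c)[0].round(4),ray("wrist",(u,v),.003,c)[0].round(4))
cs=meas(im,c,(305,190,375,285),tray,.017)
print(ray("wrist",cs[[cs[:,0].argmax(),cs[:,1].argmin(),cs[:,1].argmax()]],.017,c).round(4))
E
```

```text
5 257 334 [[0.6086, 0.1573], [0.666, 0.1573]] 0.6373
15 257 333 [[0.6085, 0.1507], [0.6656, 0.1506]] 0.6371
40 257 332 [[0.6082, 0.1337], [0.6658, 0.1337]] 0.637
60 258 332 [[0.6088, 0.1196], [0.6665, 0.1196]] 0.6377
80 258 331 [[0.6086, 0.1051], [0.6665, 0.1051]] 0.6376
100 258 332 [[0.6084, 0.0901], [0.668, 0.09]] 0.6382
115 258 331 [[0.6083, 0.0785], [0.6678, 0.0784]] 0.6381
125 258 331 [[0.6082, 0.0706], [0.6682, 0.0705]] 0.6382
135 297 330 [[0.6404, 0.0625], [0.6678, 0.0625]] 0.6541
312 144 [0.6531 0.0552 0.017 ] [0.655  0.0541 0.003 ]
318 145 [0.6582 0.0544 0.017 ] [0.6603 0.0533 0.003 ]
324 145 [0.6632 0.0544 0.017 ] [0.6656 0.0532 0.003 ]
328 145 [0.6666 0.0544 0.017 ] [0.6691 0.0532 0.003 ]
 px [305 200] [361 275] world [675.1 -30. ] [51.  75.5] 4.4
[[ 0.7033 -0.0632  0.017 ]
 [ 0.6653  0.0068  0.017 ]
 [ 0.6865 -0.0663  0.017 ]]
```

>>> move_arm:
  plan:
    - {"dx": 0.024, "dy": 0.004, "dz": 0.0, "wx": 0.0, "wy": 0.0, "wz": 0.0, "claw": 0.0}
    - {"dx": 0.04, "dy": 0.008, "dz": 0.0, "wx": 0.0, "wy": 0.0, "wz": 0.0, "claw": 0.0}
    - {"dx": 0.04, "dy": 0.008, "dz": 0.0, "wx": 0.0, "wy": 0.0, "wz": 0.0, "claw": 0.0}
    - {"dx": 0.03, "dy": 0.0025, "dz": 0.02, "wx": 0.0, "wy": 0.0, "wz": 0.0, "claw": 0.0}
    - {"dx": 0.02, "dy": 0.0, "dz": 0.03, "wx": 0.0, "wy": 0.0, "wz": 0.0, "claw": 0.0}
    - {"dx": 0.0, "dy": 0.0, "dz": 0.03, "wx": 0.0, "wy": 0.0, "wz": 0.0, "claw": 0.0}
    - {"dx": 0.0, "dy": 0.0, "dz": 0.014, "wx": 0.0, "wy": 0.0, "wz": 0.0, "claw": 0.0}
    - {"dx": 0.0, "dy": 0.0, "dz": 0.0, "wx": 0.0, "wy": 0.0, "wz": 0.0, "claw": 0.0}
    - {"dx": 0.0, "dy": 0.0, "dz": 0.0, "wx": 0.0, "wy": 0.0, "wz": 0.0, "claw": 0.0}
    - {"dx": 0.0, "dy": 0.0, "dz": 0.0, "wx": 0.0, "wy": 0.0, "wz": 0.0, "claw": 0.0}

```text
time_s: 6.6
position: [0.6382, 0.1297, 0.0594]
tcp_rot: [[0.002, 1.0, 0.002], [1.0, -0.002, 0.0], [0.0, 0.002, -1.0]]
wrist_force: [-0.2, -0.5, -2.2]
finger_gap: 0.224
grip_force: 49.6
```

```bash
python3 - <<'E'
from w import *
im,c=shot("w6")
E
```

```text
t 6.65 p [0.6381 0.1298 0.0595] yaw 89.9 tilt [0.0025 0.0004] gap 0.23 F [-0.   0.8 -1.7] q [-0.13  0.72 -0.2   1.88  0.25  0.57 -0.5 ]
```

View pics/w6.png

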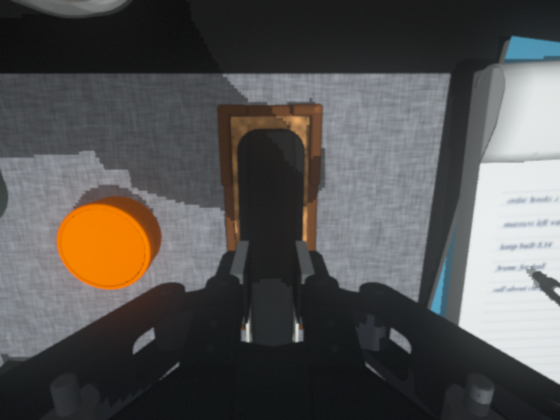

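The tray rim surrounds the stapler. The outer far corners are at (219,105) and (321,104), and the stapler's far end is at (271,128).

```bash
python3 - <<'E'
from w import *
im,c=pickle.load(open("pics/w6.pkl","rb"))
hsv=cv2.cvtColor(cv2.GaussianBlur(im,(3,3),0),cv2.COLOR_BGR2HSV).astype(int)
m=tray(hsv[...,0],hsv[...,1],hsv[...,2])|((hsv[...,1]>80)&(hsv[...,2]>25)&(hsv[...,0]<25))
for r in (110,120,135,150,165,190):
    u=np.where(m[r,200:350])[0]+200; P=ray("wrist",[[u.min(),r],[u.max(),r]],.017,c); print(r,u.min(),u.max(),P[:,:2].round(4).tolist(),P[:,0].mean().round(4))
for u in (230,250,290,310): v=np.where(m[80:180,u])[0].min()+80; print(u,v,ray("wrist",(u,v),.017,c)[0].round(4))
print(ray("wrist",[[271,128]],.065,c),ray("wrist",[[238,180],[304,180]],.045,c))
E
```

```text
110 218 321 [[0.6077, 0.2034], [0.6675, 0.2034]] 0.6376
120 219 320 [[0.608, 0.1978], [0.6671, 0.1978]] 0.6376
135 219 320 [[0.6076, 0.1893], [0.6675, 0.1892]] 0.6375
150 220 320 [[0.6078, 0.1805], [0.6679, 0.1804]] 0.6378
165 221 318 [[0.608, 0.1714], [0.667, 0.1713]] 0.6375
190 225 315 [[0.6097, 0.1559], [0.6658, 0.1558]] 0.6377
230 105 [0.6148 0.2062 0.017 ]
250 106 [0.6263 0.2056 0.017 ]
290 106 [0.6495 0.2056 0.017 ]
310 104 [0.661  0.2067 0.017 ]
[[0.63842609 0.19445213 0.065     ]] [[0.62110029 0.1675635  0.045     ]
 [0.65565845 0.16749722 0.045     ]]
```

>>> move_arm:
  plan:
    - {"dx": -0.001, "dy": -0.0005, "dz": 0.01, "wx": 0.0, "wy": 0.0, "wz": 0.0, "claw": 0.0}
    - {"dx": 0.0, "dy": 0.0, "dz": 0.01, "wx": 0.0, "wy": 0.0, "wz": 0.0, "claw": 0.0}
    - {"dx": 0.0, "dy": 0.0, "dz": 0.006, "wx": 0.0, "wy": 0.0, "wz": 0.0, "claw": 0.0}
    - {"dx": 0.0, "dy": 0.0, "dz": 0.003, "wx": 0.0, "wy": 0.0, "wz": 0.0, "claw": 0.0}
    - {"dx": 0.0, "dy": 0.0, "dz": 0.0, "wx": 0.0, "wy": 0.0, "wz": 0.0, "claw": 0.0}
    - {"dx": 0.0, "dy": 0.0, "dz": 0.0, "wx": 0.0, "wy": 0.0, "wz": 0.0, "claw": 0.0}
    - {"dx": 0.0, "dy": 0.0, "dz": 0.0, "wx": 0.0, "wy": 0.0, "wz": 0.0, "claw": 0.5}
    - {"dx": 0.0, "dy": 0.0, "dz": 0.0, "wx": 0.0, "wy": 0.0, "wz": 0.0, "claw": 0.5}
    - {"dx": 0.0, "dy": 0.0, "dz": 0.0, "wx": 0.0, "wy": 0.0, "wz": 0.0, "claw": 0.5}
    - {"dx": 0.0, "dy": 0.0, "dz": 0.0, "wx": 0.0, "wy": 0.0, "wz": 0.0, "claw": 0.5}

```text
time_s: 7.7
position: [0.6367, 0.1295, 0.0347]
tcp_rot: [[0.001, 1.0, 0.0], [1.0, -0.001, 0.0], [0.0, 0.0, -1.0]]
wrist_force: [0.8, 0.1, -0.1]
finger_gap: 0.501
grip_force: 0.0
```

```bash
python3 - <<'E'
from w import *
p,R=st(); rows([((.637,.13,.17),90,5),((.5,.16,.17),90,5)],p,R)
E
```

```text
t 7.7 p [0.6367 0.1295 0.0347] yaw 89.96 tilt [0.0001 0.0001] gap 0.501 F [ 0.8  0.1 -0.1] q [-0.14  0.76 -0.19  1.88  0.26  0.52 -0.51]
-> [0.637 0.13  0.17 ] 90 5
dx 0.000 dy 0.000 dz -0.034 wx 0.0000 wy -0.0000 wz -0.0001
dx 0.000 dy 0.000 dz -0.034 wx 0.0000 wy -0.0000 wz -0.0001
dx 0.000 dy 0.000 dz -0.034 wx 0.0000 wy -0.0000 wz -0.0001
dx 0.000 dy 0.000 dz -0.034 wx 0.0000 wy -0.0000 wz -0.0001
dx 0.000 dy 0.000 dz -0.034 wx 0.0000 wy -0.0000 wz -0.0001
-> [0.5  0.16 0.17] 90 5
dx 0.007 dy -0.034 dz 0.000 wx 0.0000 wy 0.0000 wz -0.0000
dx 0.008 dy -0.034 dz 0.000 wx 0.0000 wy 0.0000 wz 0.0000
dx 0.008 dy -0.034 dz 0.000 wx 0.0000 wy 0.0000 wz 0.0000
dx 0.008 dy -0.034 dz 0.000 wx 0.0000 wy 0.0000 wz 0.0000
dx 0.008 dy -0.034 dz 0.000 wx 0.0000 wy 0.0000 wz 0.0000
```

>>> move_arm:
  plan:
    - {"dx": 0.0, "dy": 0.0, "dz": -0.02, "wx": 0.0, "wy": 0.0, "wz": 0.0, "claw": 0.5}
    - {"dx": 0.0, "dy": 0.0, "dz": -0.04, "wx": 0.0, "wy": 0.0, "wz": 0.0, "claw": 0.5}
    - {"dx": 0.0, "dy": 0.0, "dz": -0.05, "wx": 0.0, "wy": 0.0, "wz": 0.0, "claw": 1.0}
    - {"dx": 0.0, "dy": -0.025, "dz": -0.04, "wx": 0.0, "wy": 0.0, "wz": 0.0, "claw": 1.0}
    - {"dx": 0.0, "dy": -0.045, "dz": -0.02, "wx": 0.0, "wy": 0.0, "wz": 0.0, "claw": 1.0}
    - {"dx": 0.0, "dy": -0.055, "dz": 0.0, "wx": 0.0, "wy": 0.0, "wz": 0.0, "claw": 1.0}
    - {"dx": 0.0, "dy": -0.05, "dz": 0.0, "wx": 0.0, "wy": 0.0, "wz": 0.0, "claw": 1.0}
    - {"dx": 0.0, "dy": -0.03, "dz": 0.0, "wx": 0.0, "wy": 0.0, "wz": 0.0, "claw": 1.0}
    - {"dx": 0.0, "dy": 0.0, "dz": 0.0, "wx": 0.0, "wy": 0.0, "wz": 0.0, "claw": 1.0}
    - {"dx": 0.0, "dy": 0.0, "dz": 0.0, "wx": 0.0, "wy": 0.0, "wz": 0.0, "claw": 1.0}

```text
time_s: 8.7
position: [0.4731, 0.1298, 0.172]
tcp_rot: [[0.0, 1.0, 0.002], [1.0, -0.0, 0.001], [0.001, 0.002, -1.0]]
wrist_force: [1.1, -0.0, -0.0]
finger_gap: 0.999
grip_force: 0.0
```

```bash
python3 - <<'E'
from w import *
im,c=shot("w7")
meas(im,c,(0,0,560,260),lambda H,S,V:(S>15)&(H>60)&(H<95)&(V>55)&(V<230),.029)
meas(im,c,(0,0,560,330),lambda H,S,V:(S>150)&(H<16)&(V>160),.029)
E
```

```text
t 8.75 p [0.4741 0.1299 0.1719] yaw 89.94 tilt [0.0029 0.0009] gap 1.003 F [ 1.4 -0.   0.2] q [-0.15  0.4  -0.27  2.17  0.19  0.59 -0.56]
 px [200 136] [261 197] world [436.3 155. ] [57.5 57.6] 89.9
 px [320 171] [327 175] world [524.  149.6] [7.4 2.7] 22.3
```

View pics/w7.png

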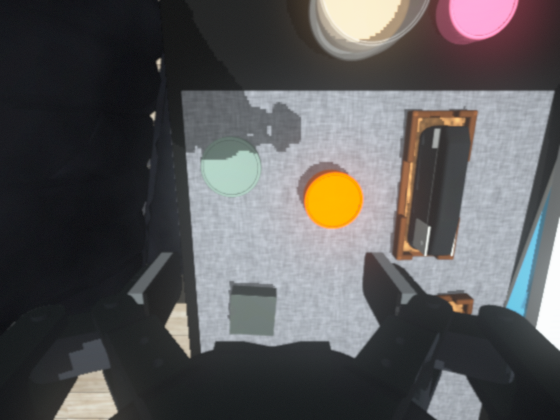

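The grey-green tin is at (231,166), touching nothing. The orange tin is at (333,200), the glass at (362,15), and the stapler lies in its tray at (440,185).

```bash
python3 - <<'E'
from w import *
rows([((.4363,.155,.10),30,8)])
E
```

```text
t 8.8 p [0.4745 0.1298 0.1717] yaw 89.92 tilt [0.0027 0.0009] gap 0.998 F [-0.5 -0.6 -0.6] q [-0.15  0.4  -0.27  2.17  0.19  0.59 -0.56]
-> [0.4363 0.155  0.1   ] 30 8
dx 0.004 dy -0.006 dz 0.011 wx 0.0002 wy -0.0002 wz 0.0832
dx 0.003 dy -0.006 dz 0.011 wx 0.0002 wy -0.0002 wz 0.0832
dx 0.002 dy -0.007 dz 0.011 wx 0.0002 wy -0.0002 wz 0.0832
dx 0.001 dy -0.007 dz 0.011 wx 0.0002 wy -0.0002 wz 0.0832
dx 0.000 dy -0.007 dz 0.011 wx 0.0002 wy -0.0002 wz 0.0832
dx -0.001 dy -0.007 dz 0.011 wx 0.0002 wy -0.0002 wz 0.0832
dx -0.001 dy -0.007 dz 0.011 wx 0.0002 wy -0.0002 wz 0.0832
dx -0.002 dy -0.007 dz 0.011 wx 0.0002 wy -0.0002 wz 0.0832
```

>>> move_arm:
  plan:
    - {"dx": 0.004, "dy": -0.006, "dz": 0.011, "wx": 0.0, "wy": 0.0, "wz": 0.0832, "claw": 1.0}
    - {"dx": 0.003, "dy": -0.006, "dz": 0.011, "wx": 0.0, "wy": 0.0, "wz": 0.0832, "claw": 1.0}
    - {"dx": 0.002, "dy": -0.007, "dz": 0.011, "wx": 0.0, "wy": 0.0, "wz": 0.0832, "claw": 1.0}
    - {"dx": 0.001, "dy": -0.007, "dz": 0.011, "wx": 0.0, "wy": 0.0, "wz": 0.0832, "claw": 1.0}
    - {"dx": 0.0, "dy": -0.007, "dz": 0.011, "wx": 0.0, "wy": 0.0, "wz": 0.0832, "claw": 1.0}
    - {"dx": -0.001, "dy": -0.007, "dz": 0.011, "wx": 0.0, "wy": 0.0, "wz": 0.0832, "claw": 1.0}
    - {"dx": -0.001, "dy": -0.007, "dz": 0.011, "wx": 0.0, "wy": 0.0, "wz": 0.0832, "claw": 1.0}
    - {"dx": -0.002, "dy": -0.007, "dz": 0.011, "wx": 0.0, "wy": 0.0, "wz": 0.0832, "claw": 1.0}
    - {"dx": 0.0, "dy": 0.0, "dz": 0.0, "wx": 0.0, "wy": 0.0, "wz": 0.0, "claw": 1.0}
    - {"dx": 0.0, "dy": 0.0, "dz": 0.0, "wx": 0.0, "wy": 0.0, "wz": 0.0, "claw": 1.0}

```text
time_s: 9.8
position: [0.4357, 0.1543, 0.1005]
tcp_rot: [[0.864, 0.503, 0.001], [0.503, -0.864, 0.0], [0.001, 0.0, -1.0]]
wrist_force: [-0.5, -0.4, -0.4]
finger_gap: 1.001
grip_force: 0.0
```

```bash
python3 - <<'E'
from w import *
im,c=shot("w8")
cs=meas(im,c,(150,100,400,420),lambda H,S,V:(S>15)&(H>60)&(H<95)&(V>55)&(V<230),.029)
print(im.shape, proj("wrist",[[.4363,.155,.029]],c)); p,R=st(); rows([((.4363,.155,.009),30,8)],p,R)
hsv=cv2.cvtColor(im,cv2.COLOR_BGR2HSV)
E
```

```text
t 9.85 p [0.4358 0.1542 0.1007] yaw 30.17 tilt [0.0012 0.0003] gap 0.999 F [ 0.4 -0.5 -0.4] q [-0.47  0.49  0.04  2.29 -0.05  0.36 -1.43]
 px [233 174] [309 251] world [437.  155.6] [59.3 56.4] 30.2
(420, 560, 3) [[271.23714782 214.99047498]]
t 9.9 p [0.4357 0.1541 0.1008] yaw 30.12 tilt [0.0013 0.0005] gap 1.0 F [-1.  -0.   0.3] q [-0.47  0.49  0.04  2.29 -0.05  0.36 -1.43]
-> [0.4363 0.155  0.009 ] 30 8
dx 0.000 dy -0.000 dz 0.014 wx 0.0000 wy -0.0001 wz 0.0002
dx 0.000 dy -0.000 dz 0.014 wx 0.0000 wy -0.0001 wz 0.0002
dx 0.000 dy -0.000 dz 0.014 wx 0.0000 wy -0.0001 wz 0.0002
dx 0.000 dy -0.000 dz 0.014 wx 0.0000 wy -0.0001 wz 0.0002
dx 0.000 dy -0.000 dz 0.014 wx 0.0000 wy -0.0001 wz 0.0002
dx 0.000 dy -0.000 dz 0.014 wx 0.0000 wy -0.0001 wz 0.0002
dx 0.000 dy -0.000 dz 0.014 wx 0.0000 wy -0.0001 wz 0.0002
dx 0.000 dy -0.000 dz 0.014 wx 0.0000 wy -0.0001 wz 0.0002
```

>>> move_arm:
  plan:
    - {"dx": 0.0015, "dy": 0.0, "dz": 0.015, "wx": 0.0, "wy": 0.0, "wz": 0.0, "claw": 1.0}
    - {"dx": 0.0, "dy": 0.0, "dz": 0.03, "wx": 0.0, "wy": 0.0, "wz": 0.0, "claw": 1.0}
    - {"dx": 0.0, "dy": 0.0, "dz": 0.03, "wx": 0.0, "wy": 0.0, "wz": 0.0, "claw": 1.0}
    - {"dx": 0.0, "dy": 0.0, "dz": 0.025, "wx": 0.0, "wy": 0.0, "wz": 0.0, "claw": 1.0}
    - {"dx": 0.0, "dy": 0.0, "dz": 0.0147, "wx": 0.0, "wy": 0.0, "wz": 0.0, "claw": 1.0}
    - {"dx": 0.0, "dy": 0.0, "dz": 0.0, "wx": 0.0, "wy": 0.0, "wz": 0.0, "claw": 1.0}
    - {"dx": 0.0, "dy": 0.0, "dz": 0.0, "wx": 0.0, "wy": 0.0, "wz": 0.0, "claw": 0.0}
    - {"dx": 0.0, "dy": 0.0, "dz": 0.0, "wx": 0.0, "wy": 0.0, "wz": 0.0, "claw": 0.0}
    - {"dx": 0.0, "dy": 0.0, "dz": 0.0, "wx": 0.0, "wy": 0.0, "wz": 0.0, "claw": 0.0}
    - {"dx": 0.0, "dy": 0.0, "dz": 0.0, "wx": 0.0, "wy": 0.0, "wz": 0.0, "claw": 0.0}
  grip_force: 30

```text
time_s: 10.9
position: [0.4361, 0.1547, 0.0099]
tcp_rot: [[0.866, 0.501, 0.002], [0.501, -0.866, 0.001], [0.002, 0.0, -1.0]]
wrist_force: [-0.6, -0.1, 5.5]
finger_gap: 0.64
grip_force: 31.5
```

```bash
python3 - <<'E'
from w import *
rows([((.4363,.155,.12),30,4),((.60,-.14,.12),30,9)])
E
```

```text
t 10.9 p [0.4361 0.1547 0.0099] yaw 30.03 tilt [0.0019 0.0006] gap 0.64 F [-0.6 -0.1  5.5] q [-0.45  0.68  0.01  2.32 -0.06  0.14 -1.42]
-> [0.4363 0.155  0.12  ] 30 4
dx 0.000 dy -0.000 dz -0.034 wx 0.0001 wy -0.0003 wz 0.0001
dx 0.000 dy -0.000 dz -0.034 wx 0.0001 wy -0.0003 wz 0.0001
dx 0.000 dy -0.000 dz -0.034 wx 0.0001 wy -0.0003 wz 0.0001
dx 0.000 dy -0.000 dz -0.034 wx 0.0001 wy -0.0003 wz 0.0001
-> [ 0.6  -0.14  0.12] 30 9
dx -0.001 dy 0.047 dz 0.000 wx 0.0000 wy 0.0000 wz 0.0000
dx -0.001 dy 0.047 dz 0.000 wx 0.0000 wy 0.0000 wz 0.0000
dx -0.001 dy 0.047 dz 0.000 wx 0.0000 wy 0.0000 wz 0.0000
dx -0.001 dy 0.047 dz 0.000 wx 0.0000 wy 0.0000 wz 0.0000
dx -0.001 dy 0.047 dz 0.000 wx 0.0000 wy 0.0000 wz 0.0000
dx -0.001 dy 0.047 dz 0.000 wx 0.0000 wy 0.0000 wz 0.0000
dx -0.001 dy 0.047 dz 0.000 wx 0.0000 wy 0.0000 wz 0.0000
dx -0.001 dy 0.047 dz 0.000 wx 0.0000 wy 0.0000 wz 0.0000
dx -0.001 dy 0.047 dz 0.000 wx 0.0000 wy 0.0000 wz 0.0000
```

>>> move_arm:
  plan:
    - {"dx": 0.0, "dy": 0.0, "dz": -0.02, "wx": 0.0, "wy": 0.0, "wz": 0.0, "claw": 0.0}
    - {"dx": 0.0, "dy": 0.0, "dz": -0.04, "wx": 0.0, "wy": 0.0, "wz": 0.0, "claw": 0.0}
    - {"dx": 0.0, "dy": 0.01, "dz": -0.05, "wx": 0.0, "wy": 0.0, "wz": 0.0, "claw": 0.0}
    - {"dx": -0.005, "dy": 0.03, "dz": -0.027, "wx": 0.0, "wy": 0.0, "wz": 0.0, "claw": 0.0}
    - {"dx": -0.012, "dy": 0.055, "dz": 0.0, "wx": 0.0, "wy": 0.0, "wz": 0.0, "claw": 0.0}
    - {"dx": -0.013, "dy": 0.055, "dz": 0.0, "wx": 0.0, "wy": 0.0, "wz": 0.0, "claw": 0.0}
    - {"dx": -0.013, "dy": 0.055, "dz": 0.0, "wx": 0.0, "wy": 0.0, "wz": 0.0, "claw": 0.0}
    - {"dx": -0.013, "dy": 0.055, "dz": 0.0, "wx": 0.0, "wy": 0.0, "wz": 0.0, "claw": 0.0}
    - {"dx": -0.013, "dy": 0.055, "dz": 0.0, "wx": 0.0, "wy": 0.0, "wz": 0.0, "claw": 0.0}
    - {"dx": -0.013, "dy": 0.055, "dz": 0.0, "wx": 0.0, "wy": 0.0, "wz": 0.0, "claw": 0.0}

```text
time_s: 11.9
position: [0.527, -0.1362, 0.1188]
tcp_rot: [[0.866, 0.501, 0.001], [0.501, -0.866, -0.0], [0.001, 0.0, -1.0]]
wrist_force: [1.2, 0.8, -0.6]
finger_gap: 0.642
grip_force: 32.4
```

>>> move_arm:
  plan:
    - {"dx": -0.012, "dy": 0.05, "dz": 0.0, "wx": 0.0, "wy": 0.0, "wz": 0.0, "claw": 0.0}
    - {"dx": -0.01, "dy": 0.03, "dz": 0.0, "wx": 0.0, "wy": 0.0, "wz": 0.0, "claw": 0.0}
    - {"dx": -0.001, "dy": 0.016, "dz": 0.0, "wx": 0.0, "wy": 0.0, "wz": 0.0, "claw": 0.0}
    - {"dx": 0.0, "dy": 0.0, "dz": 0.0, "wx": 0.0, "wy": 0.0, "wz": 0.0, "claw": 0.0}
    - {"dx": 0.0, "dy": 0.0, "dz": 0.0, "wx": 0.0, "wy": 0.0, "wz": 0.0, "claw": 0.0}
    - {"dx": 0.0, "dy": 0.0, "dz": 0.0, "wx": 0.0, "wy": 0.0, "wz": 0.0, "claw": 0.0}
    - {"dx": 0.0, "dy": 0.0, "dz": 0.0, "wx": 0.0, "wy": 0.0, "wz": 0.0, "claw": 0.0}
    - {"dx": 0.0, "dy": 0.0, "dz": 0.0, "wx": 0.0, "wy": 0.0, "wz": 0.0, "claw": 0.0}
    - {"dx": 0.0, "dy": 0.0, "dz": 0.0, "wx": 0.0, "wy": 0.0, "wz": 0.0, "claw": 0.0}
    - {"dx": 0.0, "dy": 0.0, "dz": 0.0, "wx": 0.0, "wy": 0.0, "wz": 0.0, "claw": 0.0}

```text
time_s: 12.9
position: [0.5495, -0.2098, 0.1183]
tcp_rot: [[0.865, 0.501, -0.0], [0.501, -0.865, 0.0], [-0.0, -0.0, -1.0]]
wrist_force: [0.2, -0.3, -0.9]
finger_gap: 0.643
grip_force: 32.4
```

```bash
python3 - <<'E'
from w import *
im,c=shot("w9")
E
```

```text
t 12.95 p [ 0.5495 -0.21    0.1184] yaw 30.06 tilt [-0. -0.] gap 0.643 F [-0.5  0.4 -0.6] q [ 0.3   0.57 -0.02  2.    0.02  0.57 -0.77]
```

View pics/w9.png

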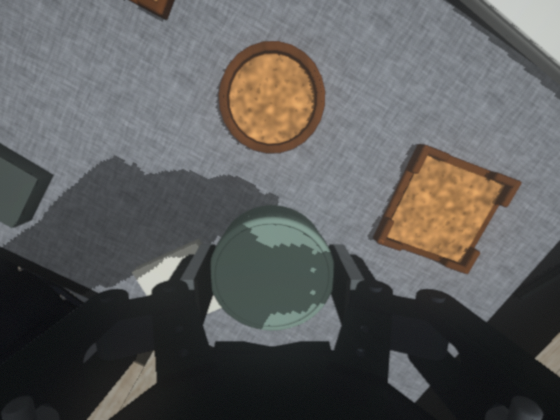

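The tin is held level at (272,270). The round dish is at (272,96) and the large tray at (447,208).

```bash
python3 - <<'E'
from w import *
im,c=pickle.load(open("pics/w9.pkl","rb"))
cs=meas(im,c,(205,30,340,165),tray,.017)
P=ray("wrist",cs,.017,c)[:,:2]*1000; print("dish",cv2.minEnclosingCircle(P.astype(np.float32)),cv2.fitEllipse(P.astype(np.float32)))
cs=meas(im,c,(365,135,530,285),tray,.017)
cs=cs[(cs[:,0]>10)]
cs=meas(im,c,(205,190,340,335),lambda H,S,V:(S>15)&(H>60)&(H<95)&(V>55),.118-.010+.003+.026)
cs=meas(im,c,(205,190,340,335),lambda H,S,V:(S>15)&(H>60)&(H<95)&(V>85),.118-.010+.003+.026)
E
```

```text
px [219  42] [324 151] world [ 621.6 -167.8] [78.1 79.5] 30.1
dish ((621.3388671875, -168.0948028564453), 40.02946853637695) ((621.5004272460938, -167.93997192382812), (78.74201965332031, 79.14373779296875), 42.28816223144531)
 px [378 146] [519 272] world [ 616.8 -337.8] [87.6 92.9] 10.3
 px [211 205] [333 330] world [ 551.9 -208.6] [62.  55.4] 30.1
 px [243 216] [329 274] world [ 568.4 -206.1] [20.2 39.6] 2.6
```

>>> move_arm:
  plan:
    - {"dx": 0.02, "dy": 0.0, "dz": 0.0, "wx": 0.0, "wy": 0.0, "wz": 0.0, "claw": 0.0}
    - {"dx": 0.035, "dy": 0.0, "dz": 0.01, "wx": 0.0, "wy": 0.0, "wz": 0.0, "claw": 0.0}
    - {"dx": 0.033, "dy": 0.0, "dz": 0.02, "wx": 0.0, "wy": 0.0, "wz": 0.0, "claw": 0.0}
    - {"dx": 0.015, "dy": 0.0, "dz": 0.025, "wx": 0.0, "wy": 0.0, "wz": 0.0, "claw": 0.0}
    - {"dx": 0.0, "dy": 0.0, "dz": 0.025, "wx": 0.0, "wy": 0.0, "wz": 0.0, "claw": 0.0}
    - {"dx": 0.0, "dy": 0.0, "dz": 0.02, "wx": 0.0, "wy": 0.0, "wz": 0.0, "claw": 0.0}
    - {"dx": 0.0, "dy": 0.0, "dz": 0.01, "wx": 0.0, "wy": 0.0, "wz": 0.0, "claw": 0.0}
    - {"dx": 0.0, "dy": 0.0, "dz": 0.008, "wx": 0.0, "wy": 0.0, "wz": 0.0, "claw": 0.0}
    - {"dx": 0.0, "dy": 0.0, "dz": 0.005, "wx": 0.0, "wy": 0.0, "wz": 0.0, "claw": 0.0}
    - {"dx": 0.0, "dy": 0.0, "dz": 0.0, "wx": 0.0, "wy": 0.0, "wz": 0.0, "claw": 0.0}

```text
time_s: 14.0
position: [0.6207, -0.1691, 0.0199]
tcp_rot: [[0.866, 0.5, -0.0], [0.5, -0.866, -0.0], [-0.0, 0.0, -1.0]]
wrist_force: [0.4, -0.2, -0.9]
finger_gap: 0.645
grip_force: 32.4
```

```bash
python3 - <<'E'
from w import *
im,c=shot("w10")
cs=meas(im,c,(150,130,400,260),tray,.017)
hsv=cv2.cvtColor(cv2.GaussianBlur(im,(3,3),0),cv2.COLOR_BGR2HSV).astype(int);m=tray(hsv[...,0],hsv[...,1],hsv[...,2])
v=[np.where(m[:300,u])[0] for u in (240,255,270,285,300)];print([(a.min(),a.max()) for a in v if len(a)])
far=[(u,np.where(m[:300,u])[0].min()) for u in range(225,320,5)]
P=ray("wrist",far,.017,c)[:,:2]
# circle fit, radius 41
from scipy.optimize import least_squares
print(least_squares(lambda q:np.hypot(*(P-q).T)-.041,[.621,-.169]).x)
E
```

```text
t 14.05 p [ 0.621  -0.1692  0.0203] yaw 30.02 tilt [ 0.0006 -0.0002] gap 0.643 F [-0.1  0.   0.5] q [ 0.2   0.77 -0.01  1.91  0.01  0.47 -0.86]
 px [194 177] [345 248] world [ 640.7 -155.5] [35.9 78.1] 32.3
[(np.int64(183), np.int64(214)), (np.int64(178), np.int64(207)), (np.int64(177), np.int64(204)), (np.int64(178), np.int64(207)), (np.int64(181), np.int64(213))]
[ 0.6214802  -0.16858584]
```

>>> move_arm:
  plan:
    - {"dx": 0.001, "dy": 0.0, "dz": 0.003, "wx": 0.0, "wy": 0.0, "wz": 0.0, "claw": 0.0}
    - {"dx": 0.0, "dy": 0.0, "dz": 0.002, "wx": 0.0, "wy": 0.0, "wz": 0.0, "claw": 0.0}
    - {"dx": 0.0, "dy": 0.0, "dz": 0.0, "wx": 0.0, "wy": 0.0, "wz": 0.0, "claw": 0.0}
    - {"dx": 0.0, "dy": 0.0, "dz": 0.0, "wx": 0.0, "wy": 0.0, "wz": 0.0, "claw": 0.9}
    - {"dx": 0.0, "dy": 0.0, "dz": 0.0, "wx": 0.0, "wy": 0.0, "wz": 0.0, "claw": 0.9}
    - {"dx": 0.0, "dy": 0.0, "dz": 0.0, "wx": 0.0, "wy": 0.0, "wz": 0.0, "claw": 0.9}
    - {"dx": 0.0, "dy": 0.0, "dz": 0.0, "wx": 0.0, "wy": 0.0, "wz": 0.0, "claw": 0.9}
    - {"dx": 0.0, "dy": 0.0, "dz": -0.02, "wx": 0.0, "wy": 0.0, "wz": 0.0, "claw": 0.9}
    - {"dx": 0.0, "dy": 0.0, "dz": -0.04, "wx": 0.0, "wy": 0.0, "wz": 0.0, "claw": 1.0}
    - {"dx": 0.0, "dy": 0.0, "dz": -0.05, "wx": 0.0, "wy": 0.0, "wz": 0.0, "claw": 1.0}

```text
time_s: 15.1
position: [0.6203, -0.1681, 0.1044]
tcp_rot: [[0.866, 0.501, -0.003], [0.501, -0.866, 0.001], [-0.002, -0.002, -1.0]]
wrist_force: [0.4, 0.3, 0.7]
finger_gap: 1.0
grip_force: 0.0
```

```bash
python3 - <<'E'
from w import *
im,c=shot("w11")
cs=meas(im,c,(150,130,400,330),lambda H,S,V:(S>15)&(H>60)&(H<95)&(V>55),.035)
cs=meas(im,c,(0,130,560,420),lambda H,S,V:(S<60)&(V>205),.015)
rows([((.44,-.183,.18),0,9)])
E
```

```text
t 15.15 p [ 0.6253 -0.1695  0.1122] yaw 30.03 tilt [ 0.0098 -0.0022] gap 0.997 F [ 0.6 -0.4  3.3] q [ 0.2   0.64 -0.01  1.88  0.01  0.62 -0.86]
 px [232 179] [304 250] world [ 623.1 -168.2] [55.9 54.4] 74.9
 px [471 130] [559 196] world [ 771.  -320.9] [96.4 38.2] 87.1
t 15.2 p [ 0.6259 -0.1697  0.1105] yaw 30.03 tilt [ 0.0113 -0.0026] gap 0.996 F [ 0.7 -0.6  0.3] q [ 0.2   0.64 -0.01  1.88  0.01  0.61 -0.86]
-> [ 0.44  -0.183  0.18 ] 0 9
dx -0.023 dy -0.011 dz -0.010 wx 0.0004 wy -0.0007 wz 0.0371
dx -0.024 dy -0.010 dz -0.010 wx 0.0004 wy -0.0007 wz 0.0371
dx -0.024 dy -0.008 dz -0.010 wx 0.0004 wy -0.0007 wz 0.0371
dx -0.025 dy -0.007 dz -0.010 wx 0.0004 wy -0.0007 wz 0.0371
dx -0.025 dy -0.006 dz -0.010 wx 0.0004 wy -0.0007 wz 0.0371
dx -0.026 dy -0.004 dz -0.010 wx 0.0004 wy -0.0007 wz 0.0371
dx -0.026 dy -0.003 dz -0.010 wx 0.0004 wy -0.0007 wz 0.0371
dx -0.026 dy -0.001 dz -0.010 wx 0.0004 wy -0.0007 wz 0.0371
dx -0.026 dy 0.000 dz -0.010 wx 0.0004 wy -0.0007 wz 0.0371
```

>>> move_arm:
  plan:
    - {"dx": -0.02, "dy": -0.01, "dz": -0.02, "wx": 0.0, "wy": 0.0, "wz": 0.0, "claw": 1.0}
    - {"dx": -0.04, "dy": -0.019, "dz": -0.025, "wx": 0.0, "wy": 0.0, "wz": 0.0, "claw": 1.0}
    - {"dx": -0.05, "dy": -0.024, "dz": -0.025, "wx": 0.0, "wy": 0.0, "wz": 0.0, "claw": 1.0}
    - {"dx": -0.05, "dy": -0.024, "dz": -0.02, "wx": 0.0, "wy": 0.0, "wz": 0.0, "claw": 1.0}
    - {"dx": -0.03, "dy": -0.015, "dz": -0.005, "wx": 0.0, "wy": 0.0, "wz": 0.0, "claw": 1.0}
    - {"dx": -0.014, "dy": -0.005, "dz": 0.0, "wx": 0.0, "wy": 0.0, "wz": 0.0, "claw": 1.0}
    - {"dx": 0.0, "dy": 0.0, "dz": 0.0, "wx": 0.0, "wy": 0.0, "wz": 0.0, "claw": 1.0}
    - {"dx": 0.0, "dy": 0.0, "dz": 0.0, "wx": 0.0, "wy": 0.0, "wz": 0.0, "claw": 1.0}
    - {"dx": 0.0, "dy": 0.0, "dz": 0.0, "wx": 0.0, "wy": 0.0, "wz": 0.0, "claw": 1.0}
    - {"dx": 0.0, "dy": 0.0, "dz": 0.0, "wx": 0.0, "wy": 0.0, "wz": 0.0, "claw": 1.0}

```text
time_s: 16.2
position: [0.443, -0.1828, 0.1796]
tcp_rot: [[0.865, 0.502, 0.001], [0.502, -0.865, 0.0], [0.001, 0.0, -1.0]]
wrist_force: [0.5, 1.2, -0.3]
finger_gap: 0.998
grip_force: 0.0
```

```bash
python3 - <<'E'
from w import *
im,c=shot("w12")
hsv=cv2.cvtColor(im,cv2.COLOR_BGR2HSV);u,v=proj("wrist",[[.44,-.183,.015]],c)[0].astype(int);print(u,v,hsv[v,u])
for th in (185,200,215):meas(im,c,(u-70,v-75,u+70,v+75),lambda H,S,V:(S<60)&(V>th),.015)
E
```

```text
t 16.25 p [ 0.4427 -0.1828  0.1796] yaw 30.12 tilt [0.0003 0.0001] gap 1.002 F [-0.2 -0.4  0.4] q [ 0.31  0.36 -0.02  2.2   0.01  0.58 -0.76]
270 190 [ 36  10 126]
 px [226 147] [308 227] world [ 440.6 -178.3] [65.5 65.6] 55.2
 px [227 148] [307 226] world [ 440.9 -178.4] [64.5 64.2] 55.2
 px [229 149] [306 224] world [ 441.2 -178.5] [62.5 61.8] 55.2
```

View pics/w12.png

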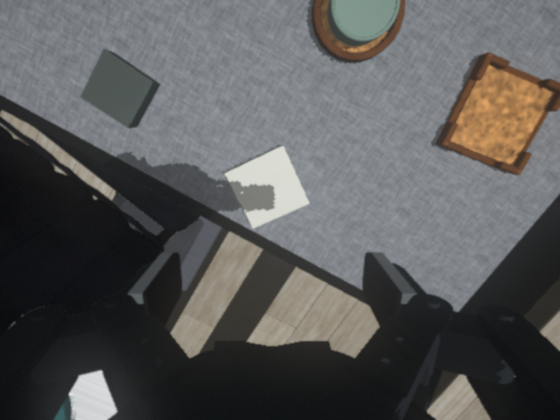

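The cream pad is at (267,187), with only the arm's shadow on it. The tin lies in its dish at (362,12), and the large tray is at (503,113).

>>> move_arm:
  plan:
    - {"dx": 0.0005, "dy": -0.006, "dz": 0.01, "wx": 0.0, "wy": 0.0, "wz": 0.0, "claw": 1.0}
    - {"dx": 0.0, "dy": 0.0, "dz": 0.03, "wx": 0.0, "wy": 0.0, "wz": -0.07, "claw": 1.0}
    - {"dx": 0.0, "dy": 0.0, "dz": 0.04, "wx": 0.0, "wy": 0.0, "wz": -0.07, "claw": 1.0}
    - {"dx": 0.0, "dy": 0.0, "dz": 0.04, "wx": 0.0, "wy": 0.0, "wz": -0.07, "claw": 1.0}
    - {"dx": 0.0, "dy": 0.0, "dz": 0.035, "wx": 0.0, "wy": 0.0, "wz": -0.069, "claw": 1.0}
    - {"dx": 0.0, "dy": 0.0, "dz": 0.02, "wx": 0.0, "wy": 0.0, "wz": 0.0, "claw": 1.0}
    - {"dx": 0.0, "dy": 0.0, "dz": 0.01, "wx": 0.0, "wy": 0.0, "wz": 0.0, "claw": 1.0}
    - {"dx": 0.0, "dy": 0.0, "dz": 0.0, "wx": 0.0, "wy": 0.0, "wz": 0.0, "claw": 1.0}
    - {"dx": 0.0, "dy": 0.0, "dz": 0.0, "wx": 0.0, "wy": 0.0, "wz": 0.0, "claw": 1.0}
    - {"dx": 0.0, "dy": 0.0, "dz": 0.0, "wx": 0.0, "wy": 0.0, "wz": 0.0, "claw": 1.0}
  grip_force: 30

```text
time_s: 17.3
position: [0.44, -0.1788, 0.0327]
tcp_rot: [[0.571, 0.821, 0.002], [0.821, -0.571, -0.001], [0.0, 0.002, -1.0]]
wrist_force: [0.9, 0.1, 0.4]
finger_gap: 1.0
grip_force: 0.0
```

```bash
python3 - <<'E'
from w import *
im,c=shot("w13")
for th in (150,190):meas(im,c,(150,120,400,330),lambda H,S,V:(S<60)&(V>th),.015)
P=proj("wrist",[[.4408,-.1784,.015]],c)[0];print(P)
E
```

```text
t 17.35 p [ 0.44   -0.1788  0.0328] yaw 55.16 tilt [ 0.0018 -0.0006] gap 1.001 F [-0.5 -0.9  0.2] q [ 0.34  0.64 -0.07  2.28  0.19  0.22 -0.5 ]
 px [216 251] [329 296] world [ 429.9 -194.2] [29.1 66.5] 55.1
 px [218 253] [327 294] world [ 429.9 -194.1] [26.5 64.2] 55.1
[271.97570083 243.42776969]
```

View pics/w13.png

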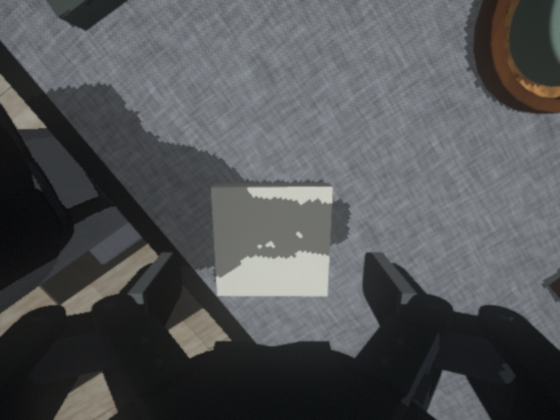

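The pad lies square and centred between the fingers, rows 186–296 and columns 212–332.

>>> move_arm:
  plan:
    - {"dx": 0.001, "dy": 0.0005, "dz": 0.01, "wx": 0.0, "wy": 0.0, "wz": 0.0, "claw": 1.0}
    - {"dx": 0.0, "dy": 0.0, "dz": 0.015, "wx": 0.0, "wy": 0.0, "wz": 0.0, "claw": 1.0}
    - {"dx": 0.0, "dy": 0.0, "dz": 0.01, "wx": 0.0, "wy": 0.0, "wz": 0.0, "claw": 1.0}
    - {"dx": 0.0, "dy": 0.0, "dz": 0.005, "wx": 0.0, "wy": 0.0, "wz": 0.0, "claw": 1.0}
    - {"dx": 0.0, "dy": 0.0, "dz": 0.0, "wx": 0.0, "wy": 0.0, "wz": 0.0, "claw": 1.0}
    - {"dx": 0.0, "dy": 0.0, "dz": 0.0, "wx": 0.0, "wy": 0.0, "wz": 0.0, "claw": 0.6}
    - {"dx": 0.0, "dy": 0.0, "dz": 0.0, "wx": 0.0, "wy": 0.0, "wz": 0.0, "claw": 0.6}
    - {"dx": 0.0, "dy": 0.0, "dz": 0.0, "wx": 0.0, "wy": 0.0, "wz": 0.0, "claw": 0.6}
    - {"dx": 0.0, "dy": 0.0, "dz": 0.0, "wx": 0.0, "wy": 0.0, "wz": 0.0, "claw": 0.6}
    - {"dx": 0.0, "dy": 0.0, "dz": 0.0, "wx": 0.0, "wy": 0.0, "wz": 0.0, "claw": 0.6}
  grip_force: 30

```text
time_s: 18.4
position: [0.4403, -0.1783, 0.0002]
tcp_rot: [[0.571, 0.821, 0.001], [0.821, -0.571, -0.0], [0.0, 0.001, -1.0]]
wrist_force: [-0.4, -0.8, 1.5]
finger_gap: 0.762
grip_force: 33.5
```

```bash
python3 - <<'E'
from w import *
rows([((.4403,-.1783,.06),55.1,2),((.53,-.355,.10),10.3,6)])
E
```

```text
t 18.4 p [ 4.403e-01 -1.783e-01  2.000e-04] yaw 55.16 tilt [ 0.0005 -0.0002] gap 0.762 F [-0.4 -0.8  1.5] q [ 0.32  0.71 -0.04  2.29  0.2   0.15 -0.51]
-> [ 0.4403 -0.1783  0.06  ] 55.1 2
dx 0.000 dy 0.000 dz -0.037 wx 0.0002 wy -0.0001 wz 0.0003
dx 0.000 dy 0.000 dz -0.037 wx 0.0002 wy -0.0001 wz 0.0003
-> [ 0.53  -0.355  0.1  ] 10.3 6
dx -0.019 dy 0.036 dz -0.008 wx 0.0000 wy 0.0000 wz 0.0830
dx -0.015 dy 0.039 dz -0.008 wx 0.0000 wy 0.0000 wz 0.0830
dx -0.009 dy 0.040 dz -0.008 wx 0.0000 wy 0.0000 wz 0.0830
dx -0.004 dy 0.041 dz -0.008 wx 0.0000 wy 0.0000 wz 0.0830
dx 0.001 dy 0.041 dz -0.008 wx 0.0000 wy 0.0000 wz 0.0830
dx 0.007 dy 0.041 dz -0.008 wx 0.0000 wy 0.0000 wz 0.0830
```

>>> move_arm:
  plan:
    - {"dx": 0.0, "dy": 0.0, "dz": -0.025, "wx": 0.0, "wy": 0.0, "wz": 0.0, "claw": 0.6}
    - {"dx": 0.0, "dy": 0.0, "dz": -0.05, "wx": 0.0, "wy": 0.0, "wz": 0.0, "claw": 0.6}
    - {"dx": -0.019, "dy": 0.036, "dz": -0.008, "wx": 0.0, "wy": 0.0, "wz": 0.083, "claw": 0.6}
    - {"dx": -0.015, "dy": 0.039, "dz": -0.008, "wx": 0.0, "wy": 0.0, "wz": 0.083, "claw": 0.6}
    - {"dx": -0.009, "dy": 0.04, "dz": -0.008, "wx": 0.0, "wy": 0.0, "wz": 0.083, "claw": 0.6}
    - {"dx": -0.004, "dy": 0.041, "dz": -0.008, "wx": 0.0, "wy": 0.0, "wz": 0.083, "claw": 0.6}
    - {"dx": 0.001, "dy": 0.041, "dz": -0.008, "wx": 0.0, "wy": 0.0, "wz": 0.083, "claw": 0.6}
    - {"dx": 0.007, "dy": 0.041, "dz": -0.008, "wx": 0.0, "wy": 0.0, "wz": 0.083, "claw": 0.6}
    - {"dx": 0.0, "dy": 0.0, "dz": 0.0, "wx": 0.0, "wy": 0.0, "wz": 0.0, "claw": 0.6}
    - {"dx": 0.0, "dy": 0.0, "dz": 0.0, "wx": 0.0, "wy": 0.0, "wz": 0.0, "claw": 0.6}

```text
time_s: 19.4
position: [0.53, -0.3546, 0.0981]
tcp_rot: [[0.984, 0.179, -0.001], [0.179, -0.984, 0.0], [-0.001, -0.0, -1.0]]
wrist_force: [-1.2, 1.2, -0.9]
finger_gap: 0.758
grip_force: 33.6
```

```bash
python3 - <<'E'
from w import *
im,c=shot("w14")
cr=proj("wrist",[[.616,-.34,.017]],c)[0];print(cr)
u,v=cr.astype(int)
cs=meas(im,c,(max(u-110,0),max(v-110,0),u+110,v+110),tray,.017)
hsv=cv2.cvtColor(im,cv2.COLOR_BGR2HSV).astype(int)
meas(im,c,(180,150,360,330),lambda H,S,V:((S<60)&(V>175))|((H>20)&(H<50)&(S>5)&(S<60)&(V>90)),.112)
rows([((.616,-.34,.045),10.3,5)])
E
```

```text
t 19.45 p [ 0.5295 -0.3532  0.0978] yaw 10.4 tilt [-0.0017  0.0015] gap 0.763 F [-0.5  0.9  0.1] q [ 0.47  0.65  0.07  1.9  -0.07  0.59 -0.8 ]
[276.30384415  90.71884329]
 px [211  18] [345 154] world [ 616.7 -340.7] [87.8 88.2] 10.4
 px [197 198] [346 329] world [ 531.6 -352.6] [66.8 66.2] 10.6
t 19.5 p [ 0.5293 -0.3525  0.0976] yaw 10.44 tilt [-0.0021  0.0021] gap 0.762 F [-0.8 -0.2 -0.4] q [ 0.47  0.65  0.07  1.9  -0.07  0.59 -0.8 ]
-> [ 0.616 -0.34   0.045] 10.3 5
dx 0.022 dy 0.001 dz 0.013 wx -0.0003 wy 0.0002 wz 0.0003
dx 0.022 dy 0.001 dz 0.013 wx -0.0003 wy 0.0002 wz 0.0003
dx 0.022 dy 0.001 dz 0.013 wx -0.0003 wy 0.0002 wz 0.0003
dx 0.022 dy 0.001 dz 0.013 wx -0.0003 wy 0.0002 wz 0.0003
dx 0.022 dy 0.001 dz 0.013 wx -0.0003 wy 0.0002 wz 0.0003
```

>>> move_arm:
  plan:
    - {"dx": 0.02, "dy": 0.001, "dz": 0.0, "wx": 0.0, "wy": 0.0, "wz": 0.0, "claw": 0.6}
    - {"dx": 0.035, "dy": 0.001, "dz": 0.01, "wx": 0.0, "wy": 0.0, "wz": 0.0, "claw": 0.6}
    - {"dx": 0.035, "dy": 0.001, "dz": 0.02, "wx": 0.0, "wy": 0.0, "wz": 0.0, "claw": 0.6}
    - {"dx": 0.017, "dy": 0.0005, "dz": 0.025, "wx": 0.0, "wy": 0.0, "wz": 0.0, "claw": 0.6}
    - {"dx": 0.0, "dy": 0.0, "dz": 0.02, "wx": 0.0, "wy": 0.0, "wz": 0.0, "claw": 0.6}
    - {"dx": 0.0, "dy": 0.0, "dz": 0.01, "wx": 0.0, "wy": 0.0, "wz": 0.0, "claw": 0.6}
    - {"dx": 0.0, "dy": 0.0, "dz": 0.0, "wx": 0.0, "wy": 0.0, "wz": 0.0, "claw": 0.6}
    - {"dx": 0.0, "dy": 0.0, "dz": 0.0, "wx": 0.0, "wy": 0.0, "wz": 0.0, "claw": 0.6}
    - {"dx": 0.0, "dy": 0.0, "dz": 0.0, "wx": 0.0, "wy": 0.0, "wz": 0.0, "claw": 0.6}
    - {"dx": 0.0, "dy": 0.0, "dz": 0.0, "wx": 0.0, "wy": 0.0, "wz": 0.0, "claw": 0.6}

```text
time_s: 20.5
position: [0.6152, -0.3424, 0.0315]
tcp_rot: [[0.984, 0.179, 0.001], [0.179, -0.984, -0.001], [0.001, 0.001, -1.0]]
wrist_force: [0.2, 0.2, -0.9]
finger_gap: 0.761
grip_force: 33.6
```

```bash
python3 - <<'E'
from w import *
im,c=shot("w15")
cs=meas(im,c,(150,100,400,330),tray,.017)
P=ray("wrist",cs,.017,c)[:,:2]; e=np.array([np.cos(np.radians(10.3)),np.sin(np.radians(10.3))]);n=np.array([-e[1],e[0]])
print("far edge centre est x'",(P@e).max()-.045,"y' ",((P@n).max()+(P@n).min())/2,"extent",np.ptp(P@n))
q=meas(im,c,(180,150,360,330),lambda H,S,V:((S<60)&(V>175))|((H>20)&(H<50)&(S>5)&(S<60)&(V>90)),.045)
Q=ray("wrist",q,.045,c)[:,:2];print("pad x'",((Q@e).max()+(Q@e).min())/2,"y'",((Q@n).max()+(Q@n).min())/2)
E
```

```text
t 20.55 p [ 0.6152 -0.3422  0.0313] yaw 10.31 tilt [ 0.0012 -0.0007] gap 0.759 F [-0.5  0.4 -0.1] q [ 0.4   0.8   0.07  1.76 -0.09  0.58 -0.87]
 px [186 162] [355 205] world [ 650.5 -335. ] [23.  87.9] 10.3
far edge centre est x' 0.5465807401214682 y'  -0.44593215107366846 extent 0.08786833846808734
 px [197 199] [345 329] world [ 616.9 -341.6] [66.6 66.5] 10.3
pad x' 0.545843256290544 y' -0.44639467655137127
```

View pics/w15.png

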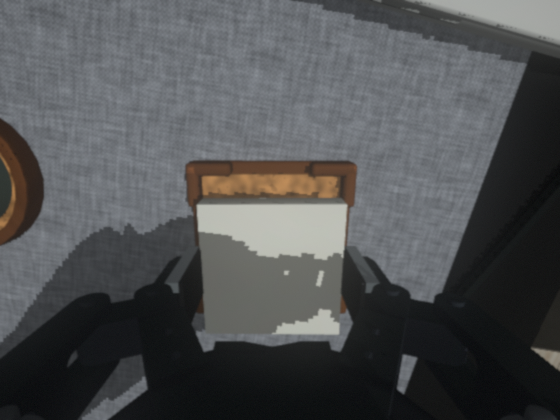

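The pad is over the tray, square and centred to within 1 mm; the tray's far rim is at row 165.

>>> move_arm:
  plan:
    - {"dx": 0.0005, "dy": -0.0005, "dz": 0.01, "wx": 0.0, "wy": 0.0, "wz": 0.0, "claw": 0.6}
    - {"dx": 0.0, "dy": 0.0, "dz": 0.01, "wx": 0.0, "wy": 0.0, "wz": 0.0, "claw": 0.6}
    - {"dx": 0.0, "dy": 0.0, "dz": 0.007, "wx": 0.0, "wy": 0.0, "wz": 0.0, "claw": 0.6}
    - {"dx": 0.0, "dy": 0.0, "dz": 0.0035, "wx": 0.0, "wy": 0.0, "wz": 0.0, "claw": 0.6}
    - {"dx": 0.0, "dy": 0.0, "dz": 0.0, "wx": 0.0, "wy": 0.0, "wz": 0.0, "claw": 0.6}
    - {"dx": 0.0, "dy": 0.0, "dz": 0.0, "wx": 0.0, "wy": 0.0, "wz": 0.0, "claw": 0.6}
    - {"dx": 0.0, "dy": 0.0, "dz": 0.0, "wx": 0.0, "wy": 0.0, "wz": 0.0, "claw": 0.95}
    - {"dx": 0.0, "dy": 0.0, "dz": 0.0, "wx": 0.0, "wy": 0.0, "wz": 0.0, "claw": 0.95}
    - {"dx": 0.0, "dy": 0.0, "dz": 0.0, "wx": 0.0, "wy": 0.0, "wz": 0.0, "claw": 0.95}
    - {"dx": 0.0, "dy": 0.0, "dz": 0.0, "wx": 0.0, "wy": 0.0, "wz": 0.0, "claw": 0.95}

```text
time_s: 21.6
position: [0.6153, -0.3412, 0.0056]
tcp_rot: [[0.984, 0.179, -0.0], [0.179, -0.984, 0.0], [-0.0, -0.0, -1.0]]
wrist_force: [-0.5, -0.3, -0.4]
finger_gap: 0.951
grip_force: 0.0
```

```bash
python3 - <<'E'
from w import *
rows([((.615,-.342,.09),10.3,3),((.452,-.04,.18),10.3,7)])
E
```

```text
t 21.6 p [ 0.6153 -0.3412  0.0056] yaw 10.34 tilt [-0.0003  0.0001] gap 0.951 F [-0.5 -0.3 -0.4] q [ 0.4   0.84  0.06  1.77 -0.09  0.54 -0.87]
-> [ 0.615 -0.342  0.09 ] 10.3 3
dx -0.000 dy 0.000 dz -0.035 wx -0.0000 wy 0.0001 wz 0.0001
dx -0.000 dy 0.000 dz -0.035 wx -0.0000 wy 0.0001 wz 0.0001
dx -0.000 dy 0.000 dz -0.035 wx -0.0000 wy 0.0001 wz 0.0001
-> [ 0.452 -0.04   0.18 ] 10.3 7
dx -0.019 dy -0.058 dz -0.016 wx 0.0000 wy 0.0000 wz -0.0000
dx -0.019 dy -0.058 dz -0.016 wx 0.0000 wy 0.0000 wz 0.0000
dx -0.019 dy -0.058 dz -0.016 wx 0.0000 wy 0.0000 wz 0.0000
dx -0.019 dy -0.058 dz -0.016 wx 0.0000 wy 0.0000 wz 0.0000
dx -0.019 dy -0.058 dz -0.016 wx 0.0000 wy 0.0000 wz 0.0000
dx -0.019 dy -0.058 dz -0.016 wx 0.0000 wy 0.0000 wz 0.0000
dx -0.019 dy -0.058 dz -0.016 wx 0.0000 wy 0.0000 wz 0.0000
```

>>> move_arm:
  plan:
    - {"dx": 0.0, "dy": 0.0, "dz": -0.02, "wx": 0.0, "wy": 0.0, "wz": 0.0, "claw": 1.0}
    - {"dx": 0.0, "dy": 0.0, "dz": -0.045, "wx": 0.0, "wy": 0.0, "wz": 0.0, "claw": 1.0}
    - {"dx": 0.0, "dy": 0.0, "dz": -0.045, "wx": 0.0, "wy": 0.0, "wz": 0.0, "claw": 1.0}
    - {"dx": -0.01, "dy": -0.03, "dz": -0.03, "wx": 0.0, "wy": 0.0, "wz": 0.0, "claw": 1.0}
    - {"dx": -0.017, "dy": -0.05, "dz": -0.025, "wx": 0.0, "wy": 0.0, "wz": 0.0, "claw": 1.0}
    - {"dx": -0.017, "dy": -0.054, "dz": -0.02, "wx": 0.0, "wy": 0.0, "wz": 0.0, "claw": 1.0}
    - {"dx": -0.018, "dy": -0.054, "dz": -0.015, "wx": 0.0, "wy": 0.0, "wz": 0.0, "claw": 1.0}
    - {"dx": -0.018, "dy": -0.054, "dz": -0.01, "wx": 0.0, "wy": 0.0, "wz": 0.0, "claw": 1.0}
    - {"dx": -0.018, "dy": -0.054, "dz": 0.0, "wx": 0.0, "wy": 0.0, "wz": 0.0, "claw": 1.0}
    - {"dx": -0.018, "dy": -0.054, "dz": 0.0, "wx": 0.0, "wy": 0.0, "wz": 0.0, "claw": 1.0}

```text
time_s: 22.6
position: [0.4735, -0.0811, 0.1755]
tcp_rot: [[0.984, 0.179, 0.003], [0.179, -0.984, 0.0], [0.003, 0.0, -1.0]]
wrist_force: [1.1, 1.1, -1.3]
finger_gap: 1.003
grip_force: 0.0
```

>>> move_arm:
  plan:
    - {"dx": -0.012, "dy": -0.036, "dz": 0.0, "wx": 0.0, "wy": 0.0, "wz": 0.0, "claw": 1.0}
    - {"dx": -0.005, "dy": -0.02, "dz": 0.0, "wx": 0.0, "wy": 0.0, "wz": 0.0, "claw": 1.0}
    - {"dx": 0.0, "dy": 0.0, "dz": 0.0, "wx": 0.0, "wy": 0.0, "wz": 0.0, "claw": 1.0}
    - {"dx": 0.0, "dy": 0.0, "dz": 0.0, "wx": 0.0, "wy": 0.0, "wz": 0.0, "claw": 1.0}
    - {"dx": 0.0, "dy": 0.0, "dz": 0.0, "wx": 0.0, "wy": 0.0, "wz": 0.0, "claw": 1.0}
    - {"dx": 0.0, "dy": 0.0, "dz": 0.0, "wx": 0.0, "wy": 0.0, "wz": 0.0, "claw": 1.0}
    - {"dx": 0.0, "dy": 0.0, "dz": 0.0, "wx": 0.0, "wy": 0.0, "wz": 0.0, "claw": 1.0}
    - {"dx": 0.0, "dy": 0.0, "dz": 0.0, "wx": 0.0, "wy": 0.0, "wz": 0.0, "claw": 1.0}
    - {"dx": 0.0, "dy": 0.0, "dz": 0.0, "wx": 0.0, "wy": 0.0, "wz": 0.0, "claw": 1.0}
    - {"dx": 0.0, "dy": 0.0, "dz": 0.0, "wx": 0.0, "wy": 0.0, "wz": 0.0, "claw": 1.0}

```text
time_s: 23.6
position: [0.4524, -0.0409, 0.1738]
tcp_rot: [[0.984, 0.179, -0.0], [0.179, -0.984, -0.0], [-0.0, -0.0, -1.0]]
wrist_force: [-0.4, -0.4, -0.0]
finger_gap: 1.0
grip_force: 0.0
```

```bash
python3 - <<'E'
from w import *
im,c=shot("w16")
u,v=proj("wrist",[[.452,-.013,.02]],c)[0].astype(int);print(u,v)
hsv=cv2.cvtColor(im,cv2.COLOR_BGR2HSV);print(hsv[v-45:v+50:8,u].tolist(),hsv[v,u-60:u+60:8].tolist())
for th in (90,110): meas(im,c,(u-50,v-50,u+50,v+50),lambda H,S,V:(V<th)&(S>12)&(H>55)&(H<98),.022)
E
```

```text
t 23.65 p [ 0.4524 -0.0408  0.1739] yaw 10.34 tilt [-0.0002 -0.    ] gap 1.0 F [ 0.3 -0.3 -0.4] q [-0.09  0.35  0.1   2.26 -0.07  0.54 -1.33]
244 186
[[106, 18, 154], [105, 16, 155], [103, 17, 103], [80, 23, 101], [77, 23, 101], [86, 20, 100], [78, 26, 100], [80, 23, 100], [78, 28, 91], [105, 18, 86], [107, 19, 92], [100, 18, 86]] [[108, 18, 144], [104, 18, 155], [108, 17, 152], [106, 18, 154], [81, 19, 95], [77, 23, 101], [77, 23, 100], [77, 23, 100], [83, 23, 99], [87, 23, 100], [81, 25, 103], [106, 19, 151], [106, 19, 149], [106, 18, 160], [108, 17, 146]]
 px [235 205] [261 214] world [430.1 -20.2] [26.6  6.6] 88.5
 px [213 154] [271 214] world [453.6 -10. ] [50.7 52.6] 86.7
```

>>> move_arm:
  plan:
    - {"dx": 0.003, "dy": -0.018, "dz": 0.01, "wx": 0.0, "wy": 0.0, "wz": 0.0, "claw": 1.0}
    - {"dx": 0.004, "dy": -0.02, "dz": 0.03, "wx": 0.0, "wy": 0.0, "wz": 0.0, "claw": 1.0}
    - {"dx": 0.0, "dy": 0.0, "dz": 0.04, "wx": 0.0, "wy": 0.0, "wz": 0.075, "claw": 1.0}
    - {"dx": 0.0, "dy": 0.0, "dz": 0.04, "wx": 0.0, "wy": 0.0, "wz": 0.0765, "claw": 1.0}
    - {"dx": 0.0, "dy": 0.0, "dz": 0.0335, "wx": 0.0, "wy": 0.0, "wz": 0.0, "claw": 1.0}
    - {"dx": 0.0, "dy": 0.0, "dz": 0.015, "wx": 0.0, "wy": 0.0, "wz": 0.0, "claw": 1.0}
    - {"dx": 0.0, "dy": 0.0, "dz": 0.005, "wx": 0.0, "wy": 0.0, "wz": 0.0, "claw": 1.0}
    - {"dx": 0.0, "dy": 0.0, "dz": 0.0, "wx": 0.0, "wy": 0.0, "wz": 0.0, "claw": 1.0}
    - {"dx": 0.0, "dy": 0.0, "dz": 0.0, "wx": 0.0, "wy": 0.0, "wz": 0.0, "claw": 1.0}
    - {"dx": 0.0, "dy": 0.0, "dz": 0.0, "wx": 0.0, "wy": 0.0, "wz": 0.0, "claw": 1.0}

```text
time_s: 24.7
position: [0.4533, -0.0099, 0.0362]
tcp_rot: [[0.998, -0.058, 0.002], [-0.058, -0.998, 0.0], [0.002, -0.0, -1.0]]
wrist_force: [-0.2, -0.1, 0.5]
finger_gap: 1.002
grip_force: 0.0
```

```bash
python3 - <<'E'
from w import *
im,c=shot("w17")
u,v=proj("wrist",[[.4525,-.01,.023]],c)[0].astype(int);print(u,v)
for lo,th in ((0,110),(0,120),(85,120)): meas(im,c,(u-85,v-85,u+85,v+60),lambda H,S,V:(V<th)&(V>lo)&(S>14)&(H>55)&(H<98),.023)
E
```

```text
t 24.75 p [ 0.4532 -0.0098  0.0361] yaw -3.29 tilt [0.0021 0.0001] gap 1.001 F [0.3 0.3 0.1] q [-0.12  0.62  0.06  2.33 -0.2   0.19 -1.51]
272 249
 px [227 197] [320 289] world [455.  -10.7] [50.2 54.5] 86.7
 px [227 197] [320 289] world [455.  -10.7] [50.2 54.5] 86.7
 px [309 207] [320 231] world [468.7 -33.4] [ 5.8 13.6] 84.9
```

>>> move_arm:
  plan:
    - {"dx": 0.0, "dy": 0.001, "dz": 0.01, "wx": 0.0, "wy": 0.0, "wz": 0.0, "claw": 1.0}
    - {"dx": 0.0, "dy": 0.0, "dz": 0.015, "wx": 0.0, "wy": 0.0, "wz": 0.0, "claw": 1.0}
    - {"dx": 0.0, "dy": 0.0, "dz": 0.011, "wx": 0.0, "wy": 0.0, "wz": 0.0, "claw": 1.0}
    - {"dx": 0.0, "dy": 0.0, "dz": 0.005, "wx": 0.0, "wy": 0.0, "wz": 0.0, "claw": 1.0}
    - {"dx": 0.0, "dy": 0.0, "dz": 0.0, "wx": 0.0, "wy": 0.0, "wz": 0.0, "claw": 1.0}
    - {"dx": 0.0, "dy": 0.0, "dz": 0.0, "wx": 0.0, "wy": 0.0, "wz": 0.0, "claw": 0.3}
    - {"dx": 0.0, "dy": 0.0, "dz": 0.0, "wx": 0.0, "wy": 0.0, "wz": 0.0, "claw": 0.3}
    - {"dx": 0.0, "dy": 0.0, "dz": 0.0, "wx": 0.0, "wy": 0.0, "wz": 0.0, "claw": 0.3}
    - {"dx": 0.0, "dy": 0.0, "dz": 0.0, "wx": 0.0, "wy": 0.0, "wz": 0.0, "claw": 0.3}
    - {"dx": 0.0, "dy": 0.0, "dz": 0.0, "wx": 0.0, "wy": 0.0, "wz": 0.0, "claw": 0.3}
  grip_force: 30

```text
time_s: 25.8
position: [0.4526, -0.0107, 0.0027]
tcp_rot: [[0.998, -0.058, 0.001], [-0.058, -0.998, -0.0], [0.001, -0.0, -1.0]]
wrist_force: [-0.1, 0.4, 4.8]
finger_gap: 0.58
grip_force: 31.5
```

```bash
python3 - <<'E'
from w import *
rows([((.453,-.0107,.08),-3.3,3),((.575,-.04,.10),4,4)])
E
```

```text
t 25.8 p [ 0.4526 -0.0107  0.0027] yaw -3.3 tilt [ 0.0006 -0.    ] gap 0.58 F [-0.1  0.4  4.8] q [-0.1   0.7   0.03  2.34 -0.2   0.11 -1.5 ]
-> [ 0.453  -0.0107  0.08  ] -3.3 3
dx 0.000 dy -0.000 dz -0.032 wx -0.0000 wy -0.0001 wz 0.0000
dx 0.000 dy -0.000 dz -0.032 wx -0.0000 wy -0.0001 wz 0.0000
dx 0.000 dy -0.000 dz -0.032 wx -0.0000 wy -0.0001 wz 0.0000
-> [ 0.575 -0.04   0.1  ] 4 4
dx 0.039 dy 0.007 dz -0.006 wx 0.0000 wy 0.0000 wz -0.0203
dx 0.038 dy 0.008 dz -0.006 wx 0.0000 wy 0.0000 wz -0.0203
dx 0.038 dy 0.009 dz -0.006 wx 0.0000 wy 0.0000 wz -0.0203
dx 0.038 dy 0.011 dz -0.006 wx 0.0000 wy 0.0000 wz -0.0203
```

>>> move_arm:
  plan:
    - {"dx": 0.0, "dy": 0.0, "dz": -0.02, "wx": 0.0, "wy": 0.0, "wz": 0.0, "claw": 0.3}
    - {"dx": 0.0, "dy": 0.0, "dz": -0.04, "wx": 0.0, "wy": 0.0, "wz": 0.0, "claw": 0.3}
    - {"dx": 0.0, "dy": 0.0, "dz": -0.036, "wx": 0.0, "wy": 0.0, "wz": 0.0, "claw": 0.3}
    - {"dx": 0.039, "dy": 0.007, "dz": -0.006, "wx": 0.0, "wy": 0.0, "wz": -0.0203, "claw": 0.3}
    - {"dx": 0.038, "dy": 0.008, "dz": -0.006, "wx": 0.0, "wy": 0.0, "wz": -0.0203, "claw": 0.3}
    - {"dx": 0.038, "dy": 0.009, "dz": -0.006, "wx": 0.0, "wy": 0.0, "wz": -0.0203, "claw": 0.3}
    - {"dx": 0.038, "dy": 0.011, "dz": -0.006, "wx": 0.0, "wy": 0.0, "wz": -0.0203, "claw": 0.3}
    - {"dx": 0.0, "dy": 0.0, "dz": 0.0, "wx": 0.0, "wy": 0.0, "wz": 0.0, "claw": 0.3}
    - {"dx": 0.0, "dy": 0.0, "dz": 0.0, "wx": 0.0, "wy": 0.0, "wz": 0.0, "claw": 0.3}
    - {"dx": 0.0, "dy": 0.0, "dz": 0.0, "wx": 0.0, "wy": 0.0, "wz": 0.0, "claw": 0.3}

```text
time_s: 26.8
position: [0.5726, -0.0396, 0.0977]
tcp_rot: [[0.998, 0.07, -0.003], [0.07, -0.998, 0.0], [-0.003, -0.0, -1.0]]
wrist_force: [-0.1, -0.3, -1.0]
finger_gap: 0.577
grip_force: 31.3
```

```bash
python3 - <<'E'
from w import *
im,c=shot("w18")
u,v=proj("wrist",[[.662,-.036,.017]],c)[0].astype(int);print(u,v)
meas(im,c,(max(u-85,0),max(v-85,0),u+85,v+85),tray,.017)
meas(im,c,(200,150,345,340),lambda H,S,V:(V<120)&(S>14)&(H>55)&(H<98),.12)
E
```

```text
t 26.85 p [ 0.5726 -0.0395  0.0977] yaw 4.04 tilt [-0.0029  0.0003] gap 0.575 F [ 0.  -0.9  0.4] q [-0.08  0.59  0.1   2.05 -0.11  0.51 -1.4 ]
276 87
 px [218  23] [327 136] world [665.3 -32.8] [72.  72.3] 3.8
 px [214 211] [330 327] world [577. -39.] [55.1 50.2] 2.1
```

>>> move_arm:
  plan:
    - {"dx": 0.02, "dy": 0.0, "dz": 0.0, "wx": 0.0, "wy": 0.0, "wz": 0.0, "claw": 0.3}
    - {"dx": 0.037, "dy": 0.0, "dz": 0.01, "wx": 0.0, "wy": 0.0, "wz": 0.0, "claw": 0.3}
    - {"dx": 0.037, "dy": 0.0, "dz": 0.02, "wx": 0.0, "wy": 0.0, "wz": 0.0, "claw": 0.3}
    - {"dx": 0.02, "dy": 0.0, "dz": 0.025, "wx": 0.0, "wy": 0.0, "wz": 0.0, "claw": 0.3}
    - {"dx": 0.0, "dy": 0.0, "dz": 0.02, "wx": 0.0, "wy": 0.0, "wz": 0.0, "claw": 0.3}
    - {"dx": 0.0, "dy": 0.0, "dz": 0.0095, "wx": 0.0, "wy": 0.0, "wz": 0.0, "claw": 0.3}
    - {"dx": 0.0, "dy": 0.0, "dz": 0.0, "wx": 0.0, "wy": 0.0, "wz": 0.0, "claw": 0.3}
    - {"dx": 0.0, "dy": 0.0, "dz": 0.0, "wx": 0.0, "wy": 0.0, "wz": 0.0, "claw": 0.3}
    - {"dx": 0.0, "dy": 0.0, "dz": 0.0, "wx": 0.0, "wy": 0.0, "wz": 0.0, "claw": 0.3}
    - {"dx": 0.0, "dy": 0.0, "dz": 0.0, "wx": 0.0, "wy": 0.0, "wz": 0.0, "claw": 0.3}

```text
time_s: 27.9
position: [0.6658, -0.0336, 0.0317]
tcp_rot: [[0.998, 0.07, 0.001], [0.07, -0.998, -0.0], [0.001, 0.0, -1.0]]
wrist_force: [0.4, 0.4, 0.0]
finger_gap: 0.578
grip_force: 31.3
```

```bash
python3 - <<'E'
from w import *
im,c=shot("w19")
cs=meas(im,c,(150,100,400,330),tray,.017)
P=ray("wrist",cs,.017,c)[:,:2]; a=np.radians(3.9);e=np.array([np.cos(a),np.sin(a)]);n=np.array([-e[1],e[0]])
print("tray x'",(P@e).max()-.037,"y' ",((P@n).max()+(P@n).min())/2,"extent",np.ptp(P@n))
q=meas(im,c,(200,150,345,340),lambda H,S,V:(V<120)&(S>14)&(H>55)&(H<98),.0505)
Q=ray("wrist",q,.0505,c)[:,:2];print("pad x'",(Q@e).min()+.025,(Q@e).max()-.025,"y'",((Q@n).max()+(Q@n).min())/2)
E
```

```text
t 27.95 p [ 0.6659 -0.0335  0.0316] yaw 4.01 tilt [0.0012 0.    ] gap 0.576 F [ 0.  -0.4 -0.8] q [-0.08  0.77  0.09  1.85 -0.13  0.52 -1.41]
 px [204 180] [339 233] world [690.5 -31.4] [28.5 72.4] 7.7
tray x' 0.6630444388868593 y'  -0.07826260131374381 extent 0.07201515156465937
 px [214 222] [330 326] world [665.9 -33. ] [51.3 51.3] 2.8
pad x' 0.6611811732690563 0.6631333587479356 y' -0.07839602404178118
```

>>> move_arm:
  plan:
    - {"dx": 0.0015, "dy": 0.0, "dz": 0.01, "wx": 0.0, "wy": 0.0, "wz": 0.0, "claw": 0.3}
    - {"dx": 0.0, "dy": 0.0, "dz": 0.01, "wx": 0.0, "wy": 0.0, "wz": 0.0, "claw": 0.3}
    - {"dx": 0.0, "dy": 0.0, "dz": 0.006, "wx": 0.0, "wy": 0.0, "wz": 0.0, "claw": 0.3}
    - {"dx": 0.0, "dy": 0.0, "dz": 0.0025, "wx": 0.0, "wy": 0.0, "wz": 0.0, "claw": 0.3}
    - {"dx": 0.0, "dy": 0.0, "dz": 0.0, "wx": 0.0, "wy": 0.0, "wz": 0.0, "claw": 0.3}
    - {"dx": 0.0, "dy": 0.0, "dz": 0.0, "wx": 0.0, "wy": 0.0, "wz": 0.0, "claw": 0.3}
    - {"dx": 0.0, "dy": 0.0, "dz": 0.0, "wx": 0.0, "wy": 0.0, "wz": 0.0, "claw": 0.85}
    - {"dx": 0.0, "dy": 0.0, "dz": 0.0, "wx": 0.0, "wy": 0.0, "wz": 0.0, "claw": 0.85}
    - {"dx": 0.0, "dy": 0.0, "dz": 0.0, "wx": 0.0, "wy": 0.0, "wz": 0.0, "claw": 0.85}
    - {"dx": 0.0, "dy": 0.0, "dz": 0.0, "wx": 0.0, "wy": 0.0, "wz": 0.0, "claw": 0.85}

```text
time_s: 29.0
position: [0.6666, -0.0334, 0.0075]
tcp_rot: [[0.998, 0.07, -0.001], [0.07, -0.998, -0.0], [-0.001, 0.0, -1.0]]
wrist_force: [-0.0, 0.9, 0.5]
finger_gap: 0.85
grip_force: 0.0
```

>>> move_arm:
  plan:
    - {"dx": 0.0, "dy": 0.0, "dz": -0.02, "wx": 0.0, "wy": 0.0, "wz": 0.0, "claw": 0.85}
    - {"dx": 0.0, "dy": 0.0, "dz": -0.04, "wx": 0.0, "wy": 0.0, "wz": 0.0, "claw": 0.85}
    - {"dx": 0.0, "dy": 0.0, "dz": -0.05, "wx": 0.0, "wy": 0.0, "wz": 0.0, "claw": 1.0}
    - {"dx": 0.0, "dy": 0.0, "dz": -0.05, "wx": 0.0, "wy": 0.0, "wz": 0.0, "claw": 1.0}
    - {"dx": -0.03, "dy": 0.0, "dz": -0.05, "wx": 0.0, "wy": 0.0, "wz": 0.0, "claw": 1.0}
    - {"dx": -0.04, "dy": 0.0, "dz": -0.04, "wx": 0.0, "wy": 0.0, "wz": 0.0, "claw": 1.0}
    - {"dx": -0.03, "dy": 0.0, "dz": -0.03, "wx": 0.0, "wy": 0.0, "wz": 0.0, "claw": 1.0}
    - {"dx": 0.0, "dy": 0.0, "dz": 0.0, "wx": 0.0, "wy": 0.0, "wz": 0.0, "claw": 1.0}
    - {"dx": 0.0, "dy": 0.0, "dz": 0.0, "wx": 0.0, "wy": 0.0, "wz": 0.0, "claw": 1.0}
    - {"dx": 0.0, "dy": 0.0, "dz": 0.0, "wx": 0.0, "wy": 0.0, "wz": 0.0, "claw": 1.0}

```text
time_s: 30.0
position: [0.5875, -0.0386, 0.2316]
tcp_rot: [[0.998, 0.071, 0.0], [0.071, -0.998, 0.0], [0.0, -0.0, -1.0]]
wrist_force: [0.0, -1.5, -0.2]
finger_gap: 1.004
grip_force: 0.0
```

```bash
python3 - <<'E'
from w import *
im,c=shot("w20")
s=arm.camera("side");sc=arm.camera("scene");cv2.imwrite("pics/side1.png",s)
a=cv2.resize(im[0:300,60:560],(500,300))
b=cv2.resize(s[140:350,180:350],None,fx=1.76,fy=1.76,interpolation=cv2.INTER_CUBIC)[:370]
d=cv2.resize(sc[140:300,160:440],None,fx=1.7,fy=1.7,interpolation=cv2.INTER_CUBIC)
m=np.zeros((600,800,3),np.uint8);m[:300,:500]=a;m[:b.shape[0],500:500+b.shape[1]]=b[:,:300];m[310:310+d.shape[0],:d.shape[1]]=d
cv2.imwrite("pics/final.png",m)
E
```

```text
t 30.05 p [ 0.5874 -0.0386  0.231 ] yaw 4.05 tilt [-0.001  0.   ] gap 1.002 F [-0.1  0.3 -1. ] q [-0.12  0.42  0.14  1.93 -0.08  0.8  -1.43]
```

View pics/final.png

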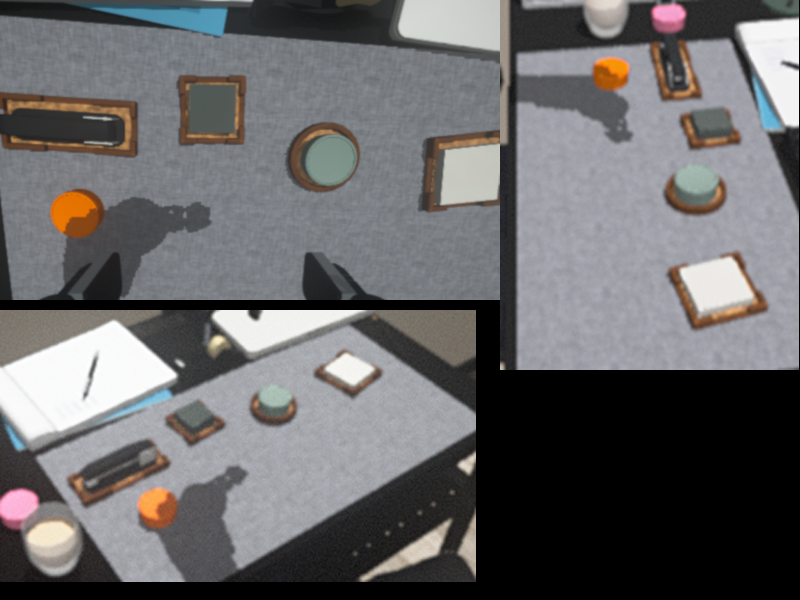

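The picture shows all four things lying in their trays: stapler (60,125), dark pad (212,110), tin (328,160) and cream pad (470,170) in the top-left panel. The glass and tape dispenser still stand where they were, and the gripper is clear and open.

```bash
python3 -c "
from plant import arm
print(arm.sign_off())"
```

```text
the job is handed in; nothing more can be done
None
```

The job is handed in: the last pictures show the stapler, the tin and both note pads lying flat in their own trays. The coffee glass and the tape dispenser were not touched, and it took about 30 s of the 96 s allowed.

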